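# Stack the spare tote on the step crate

### The arm

A 6-joint arm with a two-finger parallel gripper is mounted at the origin on the work surface. World frame = base frame: x ahead of the robot, y to its left, z up, the work surface at z = 0. Lengths are in m, angles in rad, forces in N, time in s.
With the tool pointing down it reaches from about 0.275 to 0.725 m from the base axis. Payload 15.9 kg.
Tool frame: the origin (TCP) lies midway between the tips of the shut fingers; the grasp point (between the pads) lies 19 mm behind it; z points along the fingers, y is the direction in which the jaws open and shut (so a half turn about z gives the same grasp; the last joint's range is limited). The gripper opens to 85 mm and grips with 20 to 120 N. Pads are 22 mm wide; open, the fingers measure 114 mm over their backs; the gripper's body (76 mm by 85 mm) begins 54 mm behind the grasp point. The pads swing forward as they close: fully open they stand 13 mm farther back than shut.
Start: joints at [1.104, 0.213, -0.034, 1.323, 0, 1.571], TCP at [0.225, 0.446, 0.197] pointing down, gripper open.
Joint ranges: [-2.98, 2.98], [-0.74, 1.72], [-1.14, 1.35], [-2.1, 2.04], [-1.57, 1.44], [-3.14, 3.14]. Speed limits (rad/s): [1.89, 1.89, 2.39, 2.57, 3.14, 3.14].

### API

Orientations are given as a rotation vector (axis times angle).
In Python, from workcell import telemetry, eyes, ticket gives the robot as it stands.
- The arm moves only by the tool jog_arm, never from a script. Its argument "rows" is one flat list of numbers, 7 for each row, row after row: the turn, a rotation vector about the tool's x, y, z in rad, then the shift along the tool's x, y, z in mm, then the finger opening in mm, from 0 to 85.4. A call has 1 to 8 rows; each row is the pose to reach, as a shift and turn from the pose measured when the call began, along the tool's axes at that moment; what a row does not reach only later rows make up. A row lasts 1/8 s, in which the tool goes at most 62.5 mm and 10.7 degrees, less where a joint would pass 70% of its speed; a pose out of reach is approached as far as the arm can. A call with a gripper value outside its range is refused whole. The fingers move at their own pace and stop on an object; "squeeze" is the grip in N (left out, the last holds). Time passes only in rows, so rows that repeat a pose let the fingers close. It gives the time, the measured TCP pose, the force and the opening at its end, in the units of the state.
- telemetry.state(): the state, without advancing time (a new reading comes with each control period).
- eyes.get_image(name): name is "scene" or "top"; returns (picture, depth): 384x512x3 uint8, blue, green, red; 384x512 float32, m along the optical axis (not along the pixel's ray), 0 where there is no reading.
- eyes.camera_info(name): a dict with "intrinsics" (3x3 intrinsics, pixels), "dist_coeffs" ([k1, k2, p1, p2, k3] as OpenCV has them; the pictures are not rectified), "eye" and "orientation" of the camera in the world. Camera axes: x right, y down, z forward; pixel columns grow to the right and rows downward; lengths in m; the calibration is good to about 2 mm. A picture is of the moment at which its call begins. camera_info takes no time and is no camera call.
- ticket.close_job(): hands the job in, once; it reports no verdict.
The state is a dict: "time": time; "joint_positions": joint angles; "qd": joint speeds; "tau": joint torques, N m; "tcp_pos": TCP position; "tool_rot": TCP orientation; "wrist_force": force on the tool from outside, world axes, zero at the start; "ft_torque": the same for the moment, N m; "opening": finger opening in m.
Only numpy, scipy, OpenCV 4.12 (cv2) and the standard library are available. Lean on these libraries where they do the work, as an engineer would, in place of code of your own. Each camera call takes 0.05 s, during which the arm holds its last target.

### The job

Take the empty tote off the sloping rack and put it on top of the tote that stands on the wooden step crate, turned end for end from that one (notched ends opposite) so that it stacks squarely on the ledges just below the lower tote's rim and does not nest down into it. Then put the massage ball into the upper tote and let go of everything. Leave the lower tote and the collar in it where they are, and do not disturb the tumbler, the lamp or the phone stand.

Things in the scene. Friction and masses are not known exactly. Their poses are not given: they have to be found in the camera images.
- top_tote_mid (a point): Empty light grey stack-nest tote lying on the sloping rack, mouth up and towards the robot, tilted 30 degrees. Point: its centre, 40 mm above the underside, 40 below the rim top. Axes: x along its length to the end with the notched rim, y across, z out of the mouth. 184 (x) x 134 (y) x 80 (z) mm. Mass 0.2 to 0.4 kg. Starts with y pointing down the slope, x to the robot's left.
- top_tote_rim (a point): Middle of that tote's rim band on its +y long side, 63 mm along y and 31 mm above its centre. The band is the top 18 mm of the walls, all round but for the notch: 8 mm thick, flat upright faces, outer faces 92 (x) and 67 (y) mm from the centre line. Below it 3 mm walls taper in by 7 degrees.
- top_tote_notch (a point): Middle of that tote's notched end, 88 mm along x and 22 mm above its centre. The notch is a gap in the rim band, 70 mm wide and 18 mm deep, at the +x end only.
- top_tote_base (a point): Centre of that tote's underside, 40 mm below its centre. Base 158 x 108 mm outside; floor 3 mm thick, with openings in it under the tote's own four columns. Inside, 168 x 118 mm is clear at the rim, narrowing to 152 x 102 at the floor (68 wide between the columns, 84 at their tops).
- low_tote_mid (a point): Identical tote (same shape, sizes, axes) standing level on the crate, yaw varies; a spring collar lies in it. Point: its centre, 40 mm above the underside. A tote put on it the same way round sinks and nests; turned half a turn about the vertical it stands on the four ledges, with its underside 66 mm above this one's and about 5 mm play each way inside this rim.
- low_tote_notch (a point): Middle of the lower tote's notched end, 88 mm along its x and 22 mm above its centre. The lower tote is loose, about 0.35 kg; the crate does not move.
- low_tote_ledge (a point): One of the lower tote's four stacking ledges: flat darker tops, 18 mm wide, of square columns inside the long walls, at x = -58 and x = +30 mm (both walls), from 42 mm off the centre line out to the wall; 14 mm below the rim top. This one: x = +30, y = +51, 26 mm above the centre.
- ball_center (a point): Centre of the purple massage ball, 62 mm diameter, resting on the crate's top; it can roll. Mass 0.1 to 0.2 kg. (Its axes mean nothing.)
- rack: The fixed steel sloping rack that holds the empty tote: a flat deck 280 mm wide (y) rising away from the robot side at 30 degrees, with a 20 mm lip along its low front edge that the tote's near long wall leans on. Origin: on the floor tile under its middle; x points from the low front to the high back, z up. The deck's highest edge is 130 mm above the tiles.
- crate: The fixed wooden step crate, 340 (x) by 500 (y) mm, flat slatted top 120 mm above the tiles. Origin: on the tiles under its middle; z up.
- collar: Black iron spring collar (coil 60 mm across, 22 mm high, with two grips, about 100 mm long in all) lying flat inside the lower tote, which keeps it. Origin: under the coil's centre.
- tumbler: Clear acrylic tumbler, 72 mm across, 110 mm high, standing on the crate. Origin: centre of its underside.
- lamp: Desk lamp on the crate: base 110 mm across, stem and small shade reaching about 215 mm above the crate's top, the shade within 80 mm of the base's centre. Origin: centre of its underside.
- phone_stand: Orange plastic phone stand, 85 x 75 mm, 110 mm high, standing on the tiles behind the rack. Origin: centre of its underside.

How it is judged:
By the outcome, as a careful person would: the job done as asked, in the order asked, and still so for the second after the job is handed in, with the robot touching nothing.
It also fails if it takes over 64 s, if anything falls off the work surface, if the arm or the gripper's body presses on something with over 40 N, if the wrist force passes 120 N, or if a joint passes its speed limit or range.

## Working session

There is one attempt and no reset: what is moved stays moved. The work goes in short steps, Python scripts to look and compute and a tool call to move; the robot and the scene stay as the last step left them, time stands still between calls to the robot, and variables do not carry over. Pictures are saved under pics/ and viewed, and the job is handed in when it is done.

Besides the shell and the picture viewer there is one more tool, called after "Request:" as name(argument=value, ...) on one line, values as JSON. jog_arm: Moves the arm, as the interface text tells. Its arguments: {"type":"object","properties":{"rows":{"type":"array","items":{"type":"number"}},"squeeze":{"type":"number"}},"required":["rows"]}

```bash
ls; mkdir -p pics; python3 - <<'E'
from workcell import telemetry, eyes
import cv2,numpy as np
s=telemetry.state()
for k,v in s.items(): print(k,v)
for n in("scene","top"):
    im,d=eyes.get_image(n); cv2.imwrite(f"pics/{n}0.png",im); np.save(f"{n}0.npy",d); print(n,eyes.camera_info(n))
E
```

```text
pics
time 0.0
joint_positions [ 1.10398726e+00  2.13367510e-01 -3.50449899e-02  1.32350488e+00
 -2.36386795e-05  1.57080744e+00]
qd [-0.0013366   0.00041295 -0.00085698 -0.00074344 -0.00054966 -0.00019069]
tau [-1.58476305e-03 -6.86154127e+01  4.87119985e+01  1.72607676e-02
 -4.93876598e-06  1.84560292e-06]
tcp_pos [0.22485789 0.44616532 0.19641611]
tool_rot [-7.26584542e-01 -3.05617273e+00  1.72165161e-03]
wrist_force [-0.26174401 -0.26183385  0.00298319]
ft_torque [0.02898767 0.0163037  0.05077372]
opening 0.08577445521513531
scene {'intrinsics': array([[353.40665085,   0.        , 260.97631146],
       [  0.        , 353.40665085, 196.31489087],
       [  0.        ,   0.        ,   1.        ]]), 'dist_coeffs': array([-0.00861695,  0.        ,  0.        ,  0.        ,  0.        ]), 'eye': array([1.0896883 , 0.3694267 , 0.84913653]), 'orientation': array([-1.29542471, -2.32728891,  0.89539421])}
top {'intrinsics': array([[361.43996648,   0.        , 252.48136504],
       [  0.        , 361.43996648, 188.29965626],
       [  0.        ,   0.        ,   1.        ]]), 'dist_coeffs': array([-0.08030627,  0.        ,  0.        ,  0.        ,  0.        ]), 'eye': array([0.41947126, 0.00502706, 0.99900782]), 'orientation': array([-2.09717388,  2.15374848, -0.18606185])}
```

View pics/scene0.png

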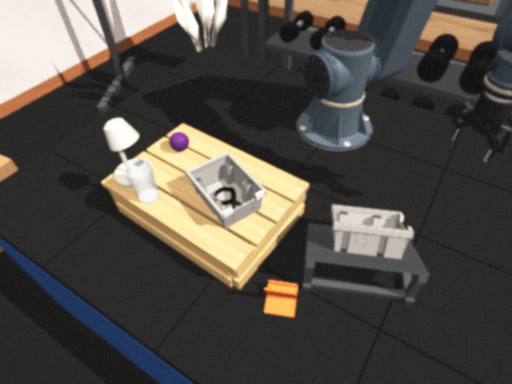

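View pics/top0.png

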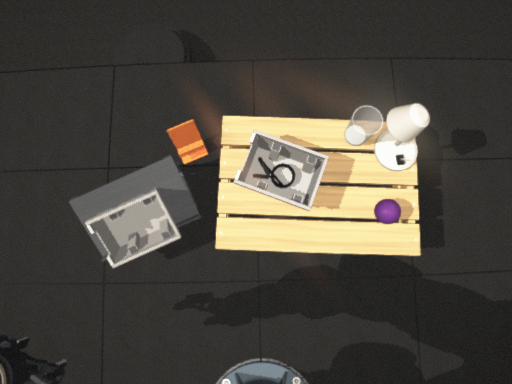

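Scene: the lamp, tumbler, ball (scene 179,142) and lower tote are on the crate. The rack with the empty tote is at scene (370,235) / top (133,228). I'll enlarge both totes.

```bash
cat > h.py <<'E'
import numpy as np,cv2
from scipy.spatial.transform import Rotation as R
from workcell import telemetry, eyes
def cam(n):
    c=eyes.camera_info(n); return c['intrinsics'],c['dist_coeffs'],np.array(c['eye']),R.from_rotvec(c['orientation']).as_matrix()
def ray(n,px):
    K,D,e,M=cam(n); p=cv2.undistortPoints(np.array(px,float).reshape(-1,1,2),K,D).reshape(-1,2)
    return e,np.c_[p,np.ones(len(p))]@M.T
def atz(n,px,z):
    e,r=ray(n,px); return e+r*((np.asarray(z)-e[2])/r[:,2])[:,None]
def atd(n,px,d):
    e,r=ray(n,px); return e+r*np.array([d[int(round(v)),int(round(u))] for u,v in px])[:,None]
def cloud(n,d):
    v,u=np.mgrid[0:384,0:512]; e,r=ray(n,np.c_[u.ravel(),v.ravel()])
    return (e+r*d.ravel()[:,None]).reshape(384,512,3)
def proj(n,P):
    K,D,e,M=cam(n); return cv2.projectPoints((np.asarray(P,float)-e)@M,np.zeros(3),np.zeros(3),K,D)[0].reshape(-1,2)
def crop(im,x,y,w,h,s,f):
    c=cv2.resize(im[y:y+h,x:x+w],None,fx=s,fy=s,interpolation=cv2.INTER_CUBIC); 
    for i in range(0,w,10): cv2.putText(c,str(x+i),(i*s,8),0,.3,(0,255,255)); cv2.line(c,(i*s,10),(i*s,14),(0,255,255))
    for i in range(0,h,10): cv2.putText(c,str(y+i),(0,i*s+4),0,.3,(0,255,255))
    cv2.imwrite(f,c)
E
python3 - <<'E'
from h import *
t=cv2.imread('pics/top0.png');s=cv2.imread('pics/scene0.png')
crop(t,60,140,150,140,5,'pics/c1.png'); crop(t,215,105,130,120,5,'pics/c2.png'); crop(s,290,180,150,120,5,'pics/c3.png')
d=np.load('top0.npy'); C=cloud('top',d)
for n,p in dict(crate=(240,240),ball=(388,211),tile=(300,300),rackdeck=(100,195),rimA=(96,260)).items(): print(n,C[p[1],p[0]])
E
```

```text
crate [0.45273796 0.04038119 0.11820664]
ball [ 0.50612806 -0.30260551  0.18150607]
tile [ 0.29230911 -0.11259735 -0.00250249]
rackdeck [0.57146326 0.38825326 0.1229474 ]
rimA [ 0.41035829  0.44680048 -0.00241462]
```

View pics/c1.png

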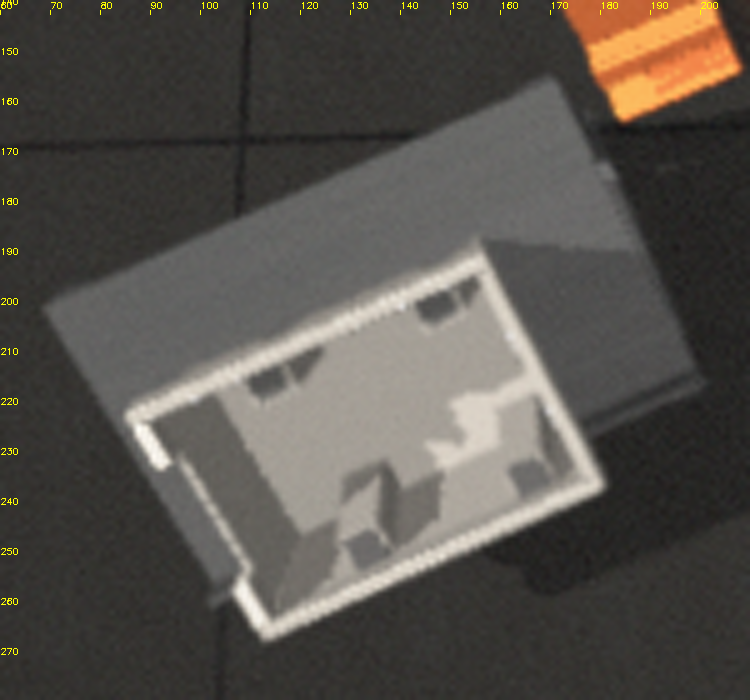

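View pics/c2.png

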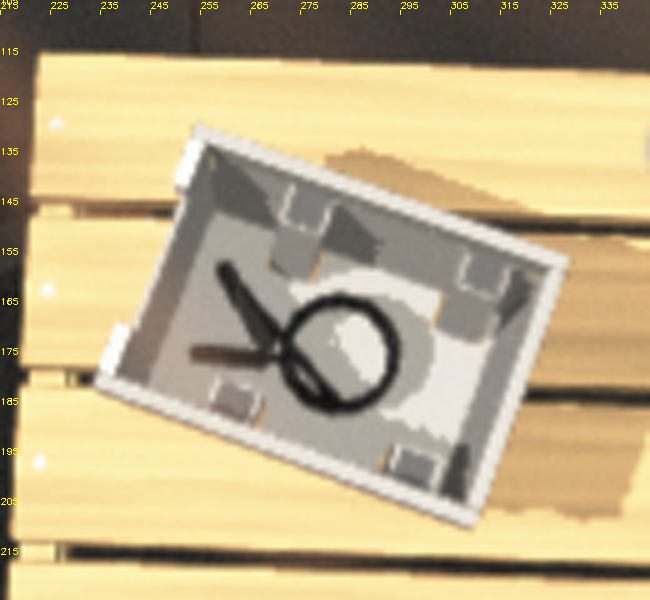

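View pics/c3.png

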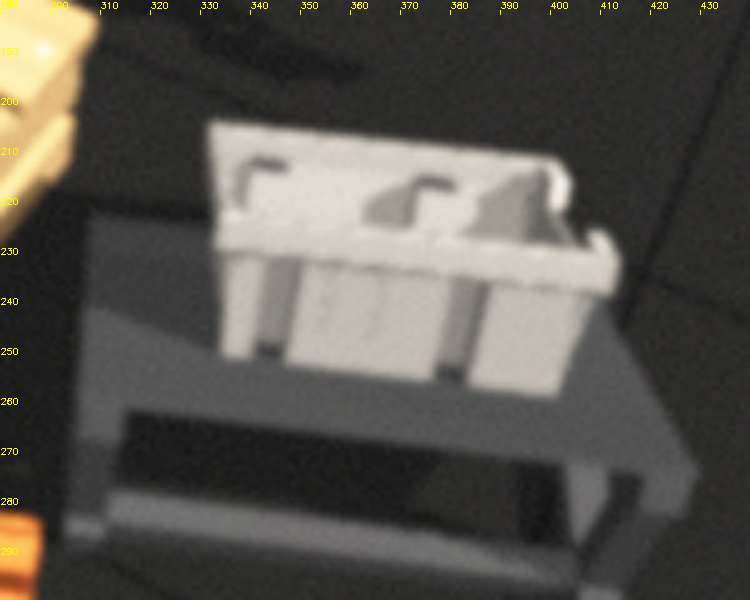

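```bash
cat > fit.py <<'E'
from h import *
from scipy.optimize import least_squares
cor=np.array([[92,-67,40],[92,67,40],[-92,67,40],[-92,-67,40]])/1e3
def Mup(th,ti=np.pi/6):
    c,s=np.cos(ti),np.sin(ti)
    x=np.array([-np.sin(th),np.cos(th),0]);y=np.array([-np.cos(th)*c,-np.sin(th)*c,-s]);return np.c_[x,y,np.cross(x,y)]
E
python3 - <<'E'
from fit import *
topu=np.array([[85.2,222.6],[113,268],[181,237.4],[156.4,188]]); scu=np.array([[412.4,226.6],[401.2,211],[331.6,204.2],[333.4,224.4]])
def f(p,full=False):
    P=cor@Mup(p[3],p[4]).T+p[:3]
    a=(proj('top',P)-topu); b=(proj('scene',P)-scu); return np.r_[a.ravel(),b.ravel(),(p[4]-np.pi/6)*50]
r=least_squares(f,[.5,.35,.1,.4,.52]); print(r.x.round(4),np.degrees(r.x[3:])); print(r.fun.reshape(-1)[:-1].reshape(-1,2).round(1))
print(Mup(*r.x[3:]))
topl=np.array([[254,129.8],[233.6,181.4],[309.6,210.6],[329,157]])
def g(p):
    h=p[2];x=np.array([np.cos(h),np.sin(h),0]);M=np.c_[x,[-x[1],x[0],0],[0,0,1]]
    return (proj('top',cor@M.T+[p[0],p[1],p[3]])-topl).ravel()
r=least_squares(g,[.55,-.02,1.9,.16]);print(r.x.round(4),np.degrees(r.x[2]),r.fun.round(1))
r=least_squares(lambda q:g([*q,.16]),[.55,-.02,1.9]);print(r.x.round(4),np.degrees(r.x[2]),r.fun.round(1))
print('ball',atz('top',[(388,211)],.151), atz('scene',[(179,142)],.151))
E
```

```text
[0.4994 0.3015 0.109  0.4182 0.5271] [23.9608623  30.20179799]
[[-1.6  0.6]
 [-0.1  0.3]
 [-0.1 -1.1]
 [-1.   1.6]
 [ 0.4  3.7]
 [-2.  -0.6]
 [-1.7 -0.5]
 [-0.5 -2.3]]
[[-0.40611252 -0.78977984 -0.45969602]
 [ 0.91382308 -0.35098641 -0.20429371]
 [ 0.         -0.50304707  0.86425902]]
[ 0.6084 -0.0609  1.1768  0.1513] 67.4279209177685 [ 0.5 -0.3 -0.2  0.4 -0.1  0.  -0.3 -0.2]
[ 0.6064 -0.0602  1.1768] 67.42650753578671 [ 0.2 -0.7 -0.7  0.5  0.2  0.5  0.2 -0.4]
ball [[ 0.50936176 -0.31408519  0.151     ]] [[ 0.51329775 -0.30423963  0.151     ]]
```

```bash
python3 - <<'E'
from fit import *
p=[.4994,.3015,.109,.4182,.5236]
for n,(x,y,w,h) in dict(top=(60,140,150,140),scene=(310,190,120,90)).items():
    im=cv2.imread(f'pics/{n}0.png'); s=5
    c=cv2.resize(im[y:y+h,x:x+w],None,fx=s,fy=s,interpolation=cv2.INTER_CUBIC)
    M=Mup(*p[3:])
    for q,col in [(cor,(0,0,255)),(cor-[0,0,.018],(0,255,0)),(np.array([[79,-54,-40],[79,54,-40],[-79,54,-40],[-79,-54,-40]])/1e3,(255,0,0))]:
        P=proj(n,q@M.T+p[:3]); P=(P-[x,y]+.5)*s; cv2.polylines(c,[P.astype(np.int32)],True,col,1)
    cv2.imwrite(f'pics/o_{n}.png',c)
d=np.load('top0.npy'); C=cloud('top',d)
# tote z residual of rim, deck plane
m=C[195:205,75:140].reshape(-1,3); 
for q in [(150,180),(120,190),(90,205),(130,175),(165,165)]: print(C[q[1],q[0]].round(4))
rows=C[180:272,80:190].reshape(-1,3); T=(rows-p[:3])@Mup(*p[3:]); 
rim=T[(abs(T[:,2]-.04)<.012)]; print(len(rim),np.percentile(rim,[1,50,99],axis=0).round(4))
E
```

```text
[0.6086 0.2654 0.111 ]
[0.5841 0.3401 0.1158]
[0.5484 0.4178 0.1122]
[0.6197 0.3123 0.1258]
[0.6443 0.2256 0.1198]
941 [[-0.0913 -0.0675  0.0283]
 [-0.0143 -0.0033  0.0379]
 [ 0.0916  0.0679  0.0419]]
```

View pics/o_top.png

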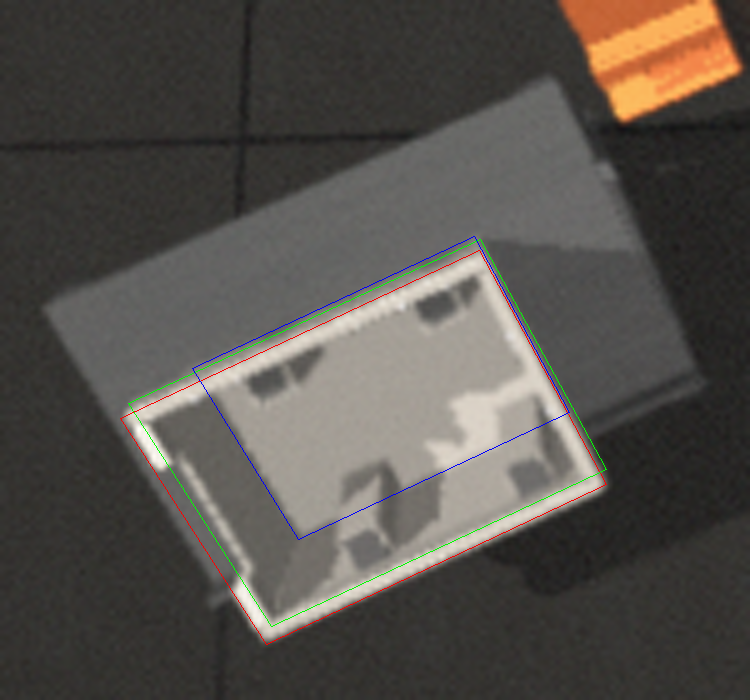

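View pics/o_scene.png

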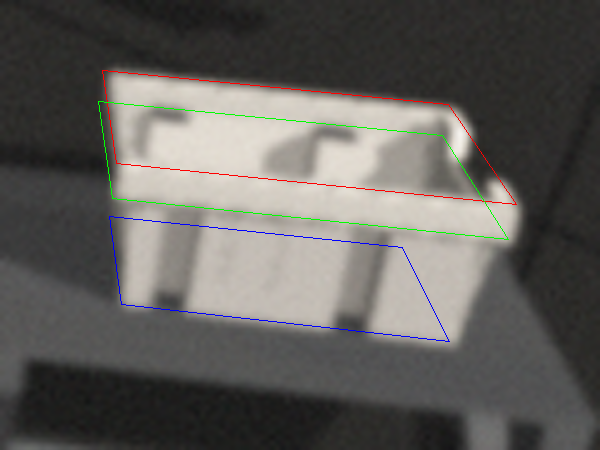

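```bash
cat >> h.py <<'E'
def rel(pos,M):
    s=telemetry.state(); A=R.from_rotvec(s['tool_rot']).as_matrix(); 
    print('turn',R.from_matrix(A.T@M).as_rotvec().round(3),'deg',np.degrees(R.from_matrix(A.T@M).magnitude()).round(1),'shift',(A.T@(np.asarray(pos)-s['tcp_pos'])*1e3).round(1))
def st():
    s=telemetry.state(); print('t',s['time'],'tcp',np.round(s['tcp_pos'],4),'F',np.round(s['wrist_force'],1),'op',s['opening']); print('q',np.round(s['joint_positions'],3)); print(R.from_rotvec(s['tool_rot']).as_matrix().round(3))
E
cat > grasp.py <<'E'
from fit import *
import sys
p=[.4994,.3010,.109,.4182,.5236]
def go(back):
    T=Mup(*p[3:]); M=np.c_[-T[:,0],-T[:,1],-T[:,2]]; M=np.c_[np.cross(-T[:,1],-T[:,2]),-T[:,1],-T[:,2]]
    g=T@[-.010,.062,.031]+p[:3]; t=g+M[:,2]*(.019-back); print('target',t.round(4)); rel(t,M)
st(); go(.09); go(0)
E
python3 grasp.py
```

```text
t 0.1 tcp [0.2249 0.4462 0.1965] F [0.2 0.3 0.4] op 0.08536474036507463
q [ 1.104  0.213 -0.035  1.323  0.     1.571]
[[-0.893  0.45  -0.   ]
 [ 0.45   0.893 -0.001]
 [ 0.    -0.001 -1.   ]]
target [0.4078 0.2493 0.1663]
turn [-0.504 -0.179  0.67 ] deg 49.1 shift [-252.   -93.5   30.2]
target [0.4489 0.2676 0.0884]
turn [-0.504 -0.179  0.67 ] deg 49.1 shift [-280.5  -58.6  108.1]
```

Request:
jog_arm(rows=[-0.504,-0.179,0.67,-252,-93.5,30,85,-0.504,-0.179,0.67,-252,-93.5,30,85,-0.504,-0.179,0.67,-252,-93.5,30,85,-0.504,-0.179,0.67,-252,-93.5,30,85,-0.504,-0.179,0.67,-252,-93.5,30,85,-0.504,-0.179,0.67,-252,-93.5,30,85,-0.504,-0.179,0.67,-252,-93.5,30,85])

```text
time: 0.98
tcp_pos: [0.4077, 0.2501, 0.167]
tool_rot: [1.518, 2.341, 0.627]
wrist_force: [0.8, 0.2, 0.5]
opening: 0.0851
```

```bash
python3 grasp.py; python3 - <<'E'
from h import *
im,d=eyes.get_image('scene'); crop(im,280,100,180,150,4,'pics/g1.png')
im,d=eyes.get_image('top'); crop(im,60,180,150,140,5,'pics/g2.png')
E
```

```text
t 0.975 tcp [0.4077 0.2501 0.167 ] F [0.8 0.2 0.5] op 0.08507637352284933
q [ 0.624 -0.302 -0.763  0.595 -0.101  1.748]
[[-0.408  0.791  0.456]
 [ 0.913  0.354  0.204]
 [ 0.     0.5   -0.866]]
target [0.4078 0.2493 0.1663]
turn [-0.    -0.001  0.002] deg 0.1 shift [-0.7 -0.6  0.5]
target [0.4489 0.2676 0.0884]
turn [-0.    -0.001  0.002] deg 0.1 shift [-0.8 -0.5 90.5]
```

View pics/g1.png

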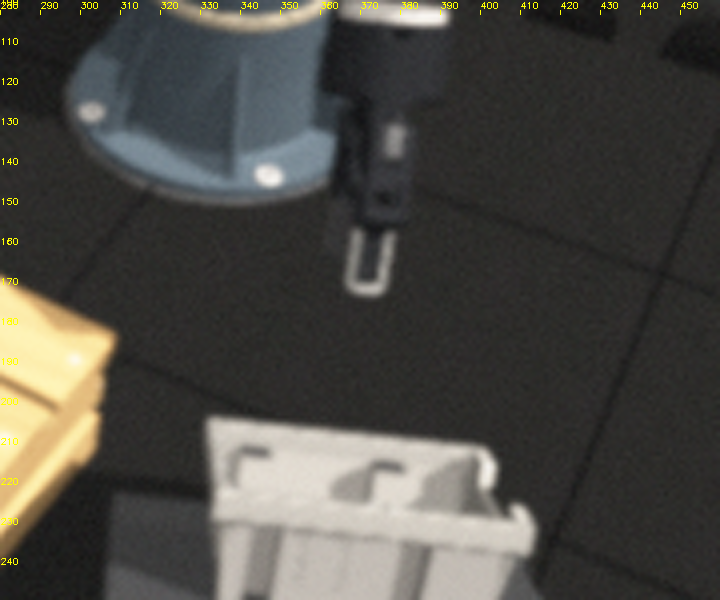

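View pics/g2.png

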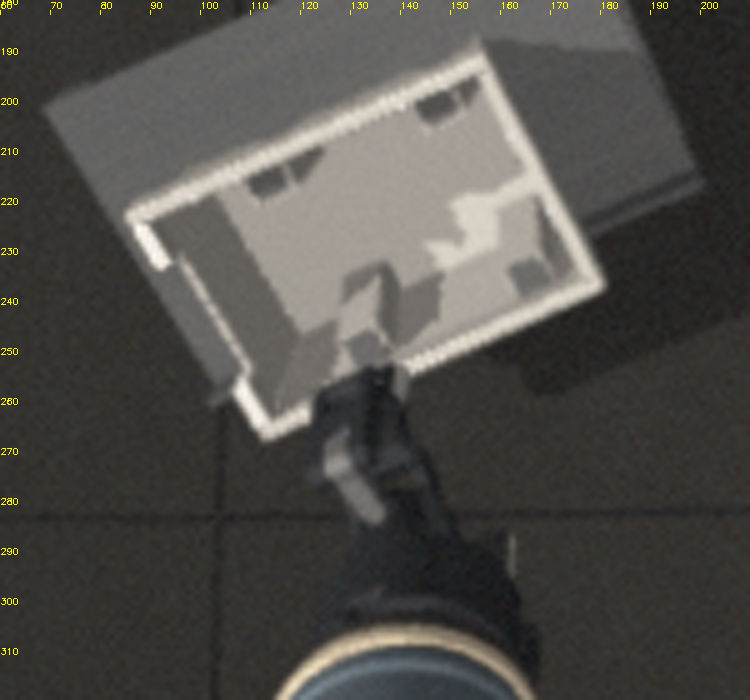

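Request:
jog_arm(rows=[0,0,0,0,0,30,85,0,0,0,-1,0,60,85,0,0,0,-1,-0.5,80,85,0,0,0,-1,-0.5,90,85,0,0,0,-1,-0.5,90,85])

```text
time: 1.7
tcp_pos: [0.4487, 0.2681, 0.0884]
tool_rot: [1.517, 2.343, 0.625]
wrist_force: [0.4, 0.2, 0.3]
opening: 0.085
```

```bash
python3 grasp.py; python3 - <<'E'
from h import *
im,d=eyes.get_image('scene'); crop(im,310,170,120,100,6,'pics/g3.png')
E
```

```text
t 1.7 tcp [0.4487 0.2681 0.0884] F [0.4 0.2 0.3] op 0.08496604583499277
q [ 0.597 -0.115 -0.846  0.325 -0.087  1.723]
[[-0.409  0.791  0.455]
 [ 0.912  0.355  0.204]
 [-0.     0.499 -0.867]]
target [0.4078 0.2493 0.1663]
turn [-0.002 -0.001  0.003] deg 0.2 shift [ -0.4  -0.2 -90. ]
target [0.4489 0.2676 0.0884]
turn [-0.002 -0.001  0.003] deg 0.2 shift [-0.5 -0.   0. ]
```

View pics/g3.png

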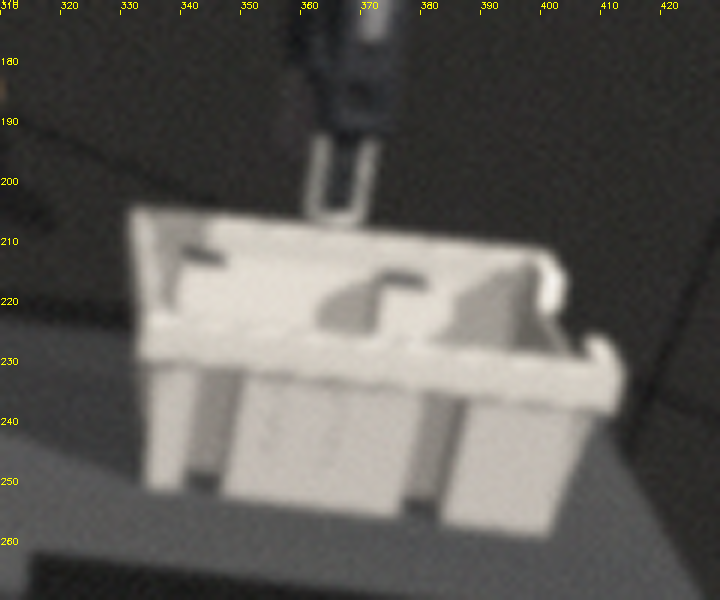

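```bash
python3 - <<'E'
from fit import *
p=[.4994,.3010,.109,.4182,.5236]; T=Mup(*p[3:])
print(proj('scene',np.array([[-10,20,25],[-10,20,12],[-10,104,25],[-10,67,40],[-10,20,40]])/1e3@T.T+p[:3]))
E
```

```text
[[361.84472435 218.0105658 ]
 [361.10430538 222.6190761 ]
 [357.76365998 207.04583101]
 [360.28919843 206.49983198]
 [362.70706281 212.64073655]]
```

```bash
python3 - <<'E'
from fit import *
p=[.4994,.3010,.109,.4182,.5236]; T=Mup(*p[3:])
print(proj('scene',np.array([[-10,20,115],[-10,20,102],[-10,104,115],[-10,104,102]])/1e3@T.T+p[:3]))
s=telemetry.state();A=R.from_rotvec(s['tool_rot']).as_matrix()
im,d=eyes.get_image('scene'); C=cloud('scene',d)
for v in range(180,224,3):print(v,[((C[v,u]-p[:3])@T*1e3).round(0) for u in (362,366)])
E
```

```text
[[367.1516179  184.92197334]
 [366.3649842  189.83303782]
 [362.51246786 176.33118235]
 [361.81004065 180.8797533 ]]
180 [array([-24.,  22., 126.]), array([-20.,  -7., 135.])]
183 [array([-23.,  24., 118.]), array([-19., -11., 128.])]
186 [array([ -7., 107.,  87.]), array([-18.,  -9., 120.])]
189 [array([-23.,  10., 106.]), array([-17., -12., 113.])]
192 [array([-20.,  20.,  95.]), array([-16., -13., 106.])]
195 [array([-20.,  12.,  90.]), array([-12.,   6.,  93.])]
198 [array([-18.,  15.,  81.]), array([-10.,   7.,  85.])]
201 [array([-18.,  14.,  73.]), array([-9.,  7., 77.])]
204 [array([-16.,  13.,  66.]), array([-8.,  6., 69.])]
207 [array([ 21., 209., -10.]), array([-5., 13., 59.])]
210 [array([-6., 57., 34.]), array([ 4., 56., 36.])]
213 [array([-4., 59., 25.]), array([ 6., 57., 26.])]
216 [array([-3., 57., 17.]), array([ 8., 60., 17.])]
219 [array([-2., 59.,  7.]), array([ 9., 59.,  9.])]
222 [array([-1., 55.,  0.]), array([ 9., 56.,  1.])]
```

Request:
jog_arm(rows=[0,0,0,0,0,-30,0,0,0,0,0,0,-60,0,0,0,0,0,0,-60,0,0,0,0,0,0,-60,0,0,0,0,0,0,-60,0,0,0,0,0,0,-60,0])

```text
time: 2.55
tcp_pos: [0.4214, 0.2556, 0.1407]
tool_rot: [1.517, 2.342, 0.626]
wrist_force: [-0.0, 0.4, -0.1]
opening: 0.0001
```

```bash
python3 - <<'E'
from fit import *
st()
s=telemetry.state();A=R.from_rotvec(s['tool_rot']).as_matrix()
im,d=eyes.get_image('scene'); crop(im,310,140,120,100,6,'pics/g4.png')
C=cloud('scene',d); print('tcp px',proj('scene',[s['tcp_pos'],s['tcp_pos']-.019*A[:,2]]))
for v in range(165,200,2):print(v,[((C[v,u]-s['tcp_pos'])@A*1e3).round(0) for u in (358,362,366,370)])
im,d=eyes.get_image('top'); crop(im,60,180,150,140,5,'pics/g5.png'); print(proj('top',[s['tcp_pos'],s['tcp_pos']-.019*A[:,2]]))
E
```

```text
t 2.55 tcp [0.4214 0.2556 0.1407] F [-0.   0.4 -0.1] op 0.00014756403037965733
q [ 0.613 -0.245 -0.797  0.505 -0.095  1.737]
[[-0.409  0.791  0.455]
 [ 0.913  0.354  0.204]
 [-0.     0.499 -0.867]]
tcp px [[362.41067205 195.83423103]
 [363.46884458 189.05601679]]
165 [array([  25., -307.,  -15.]), array([-11., -11., -81.]), array([-10.,  41., -93.]), array([  8.,  -5., -84.])]
167 [array([  25., -299.,   -9.]), array([-11.,  -6., -77.]), array([ -9.,  36., -87.]), array([  2.,  30., -86.])]
169 [array([  25., -291.,   -4.]), array([  39., -298.,   -4.]), array([ -7.,  30., -81.]), array([  2.,  32., -82.])]
171 [array([  25., -288.,    2.]), array([-10.,  -4., -67.]), array([ -3.,  13., -72.]), array([  7.,  14., -73.])]
173 [array([  24., -275.,    6.]), array([-10.,   1., -62.]), array([ -2.,  13., -66.]), array([  9.,   4., -65.])]
175 [array([  24., -266.,   11.]), array([-10.,   7., -58.]), array([ -1.,  12., -61.]), array([ 10.,   4., -60.])]
177 [array([  23., -254.,   14.]), array([-10.,   7., -53.]), array([  0.,   8., -54.]), array([ 10.,   9., -55.])]
179 [array([  23., -2
[... 691 characters left out ...]
 -213.,   41.])]
191 [array([  21., -203.,   48.]), array([  34., -204.,   47.]), array([  47., -206.,   46.]), array([  60., -208.,   46.])]
193 [array([  21., -198.,   53.]), array([  34., -199.,   52.]), array([  46., -198.,   51.]), array([  58., -196.,   49.])]
195 [array([  20., -187.,   57.]), array([  33., -186.,   55.]), array([  46., -192.,   56.]), array([  58., -189.,   54.])]
197 [array([  20., -178.,   60.]), array([  33., -183.,   61.]), array([  45., -182.,   59.]), array([  58., -187.,   59.])]
199 [array([  19., -171.,   65.]), array([  32., -170.,   63.]), array([  45., -174.,   64.]), array([  57., -177.,   63.])]
[[148.85892643 255.03878311]
 [148.40171642 258.81144336]]
```

View pics/g4.png

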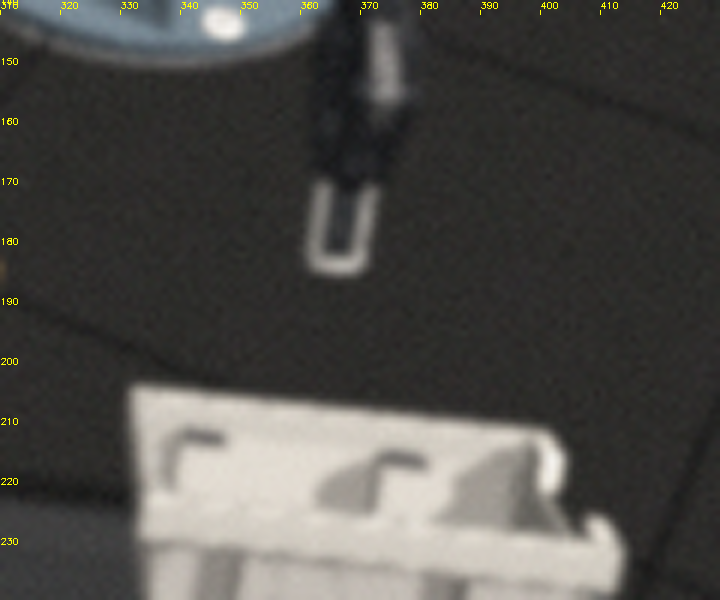

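View pics/g5.png

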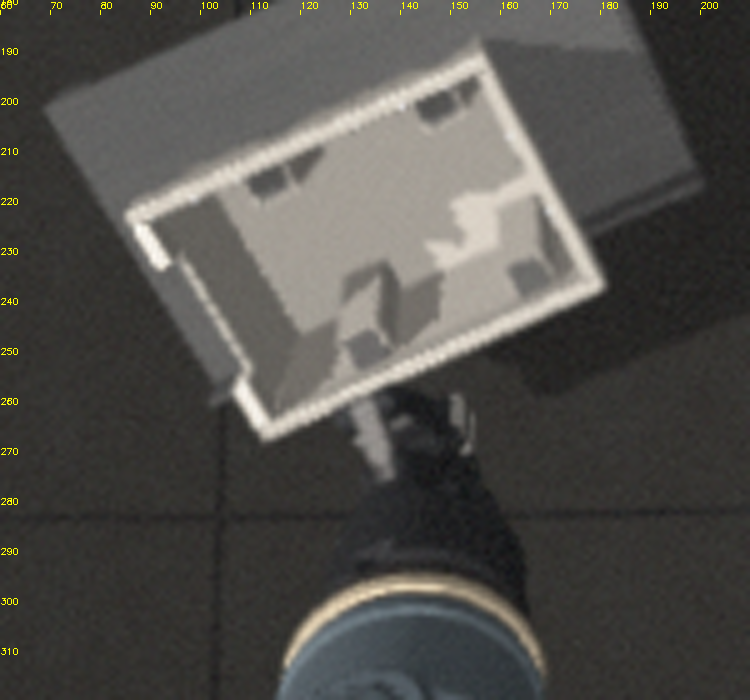

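```bash
python3 - <<'E'
from fit import *
A=R.from_rotvec([-.7266,-3.0562,.0017]).as_matrix();t=np.array([.2249,.4462,.1965])
for n,(x0,x1,y0,y1) in dict(scene=(440,512,60,175),top=(0,80,300,384)).items():
    d=np.load(n+'0.npy');C=cloud(n,d)[y0:y1,x0:x1].reshape(-1,3); L=(C-t)@A*1e3
    print(n,proj(n,[t,t-.019*A[:,2],t+A[:,1]*.042-A[:,2]*.013,t-A[:,1]*.042-A[:,2]*.013]))
    k=(C[:,2]>.05)&(d[y0:y1,x0:x1].ravel()>0); L=L[k]; o=np.argsort(-L[:,2])[:400:25]; print(L[o].round(0))
im=cv2.imread('pics/scene0.png'); crop(im,412,60,100,120,5,'pics/g6.png')
E
```

```text
scene [[461.66264155 162.67873811]
 [464.60908006 157.37581383]
 [477.40699508 168.4638988 ]
 [450.6083179  150.14116483]]
[[   3.  -43.  -46.]
 [  -5.  -40.  -55.]
 [  -2.  -42.  -60.]
 [  -7.   57.  -64.]
 [ -12.   50.  -68.]
 [  -4.   53.  -72.]
 [  -8.   51.  -77.]
 [  -5.   55.  -81.]
 [ -10.  -51.  -86.]
 [  -7.   64.  -91.]
 [ -13.   51.  -94.]
 [  -3.   56.  -96.]
 [  -2.   54.  -98.]
 [ -13.   69.  -99.]
 [   1.  -60. -100.]
 [  -1.   72. -101.]]
top [[ 55.47855444 346.69018587]
 [ 50.80910623 348.80025612]
 [ 36.30363312 338.79814294]
 [ 68.65171201 357.50567229]]
[[   4.   43.  -46.]
 [ -13.  -46.  -54.]
 [  -0.  -57.  -58.]
 [ -10.  -45.  -62.]
 [ -10.   41.  -65.]
 [ -11.  -45.  -71.]
 [ -12.   47.  -76.]
 [  -8.   42.  -83.]
 [ -14.   49.  -91.]
 [   8.  -44.  -94.]
 [ -13.   40.  -95.]
 [  -1.   55.  -96.]
 [ -13.   63.  -97.]
 [   2.   59.  -99.]
 [  -7.   55. -100.]
 [ -11.  -75. -101.]]
```

View pics/g6.png

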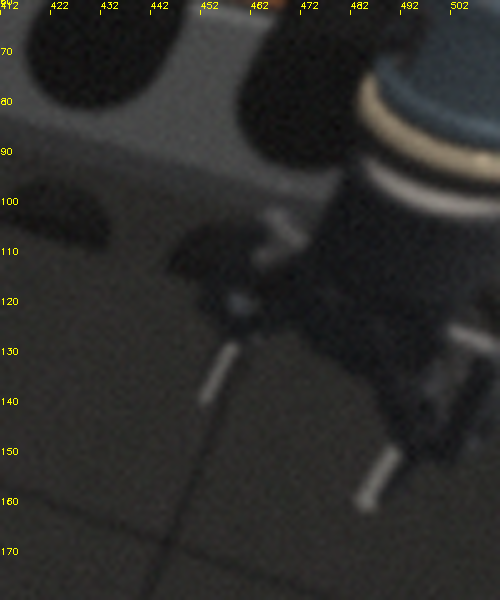

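Both cameras put the real fingertips about 34 mm short of the reported TCP along the tool axis. That holds with the fingers open and shut, so I'll use a grasp point 53 mm behind the reported TCP.

```bash
sed -i 's/(.019-back)/(.053-back)/' grasp.py; python3 grasp.py|tail -2
```

```text
target [0.4644 0.2745 0.0589]
turn [-0.001 -0.001  0.003] deg 0.2 shift [-0.4 -0.2 94.4]
```

Request:
jog_arm(rows=[0,0,0,0,0,0,85,0,0,0,0,0,0,85,0,0,0,0,0,0,85,0,0,0,0,0,10,85,0,0,0,0,0,40,85,0,0,0,0,0,70,85,0,0,0,0,0,94,85,0,0,0,0,0,94,85])

```text
time: 3.65
tcp_pos: [0.4636, 0.2742, 0.0573]
tool_rot: [1.518, 2.344, 0.622]
wrist_force: [-0.4, 0.4, -0.8]
opening: 0.0847
```

```bash
python3 - <<'E'
from fit import *
st()
im,d=eyes.get_image('scene'); crop(im,310,140,120,100,6,'pics/g7.png')
E
```

```text
t 3.65 tcp [0.4636 0.2742 0.0573] F [-0.4  0.4 -0.8] op 0.0847317626418422
q [ 0.588 -0.032 -0.865  0.224 -0.083  1.716]
[[-0.409  0.792  0.453]
 [ 0.913  0.355  0.202]
 [-0.001  0.496 -0.868]]
```

View pics/g7.png

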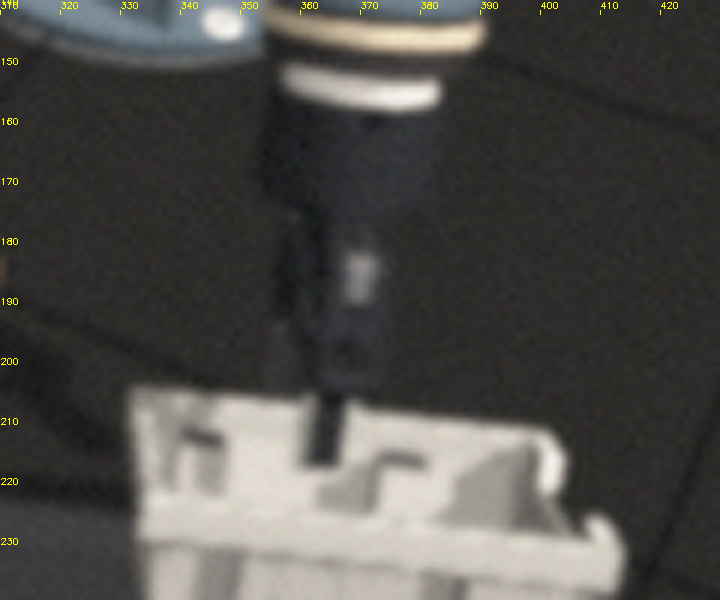

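The inner finger is now inside the tote with its tip at (362,217), as predicted, and it sits between the columns. Closing.

Request:
jog_arm(rows=[0,0,0,0,0,0,40,0,0,0,0,0,0,20,0,0,0,0,0,0,0,0,0,0,0,0,0,0,0,0,0,0,0,0,0,0,0,0,0,0,0,0], squeeze=70)

```text
time: 4.45
tcp_pos: [0.4635, 0.2743, 0.0587]
tool_rot: [1.518, 2.343, 0.624]
wrist_force: [-13.7, -6.3, 13.0]
opening: 0.0071
```

Request:
jog_arm(rows=[0,0,0,0,0,-5,0,0,0,0,0,0,-15,0,0,0,0,0,0,-25,0,0,0,0,0,0,-35,0])

```text
time: 4.95
tcp_pos: [0.4468, 0.2668, 0.089]
tool_rot: [1.518, 2.344, 0.623]
wrist_force: [0.1, -0.3, -2.0]
opening: 0.0072
```

```bash
python3 - <<'E'
from fit import *
st()
im,d=eyes.get_image('scene'); crop(im,310,140,120,130,5,'pics/g8.png')
E
```

```text
t 4.95 tcp [0.4468 0.2668 0.089 ] F [ 0.1 -0.3 -2. ] op 0.007213151855744728
q [ 0.597 -0.12  -0.846  0.332 -0.087  1.724]
[[-0.409  0.792  0.453]
 [ 0.913  0.355  0.203]
 [-0.     0.496 -0.868]]
```

View pics/g8.png

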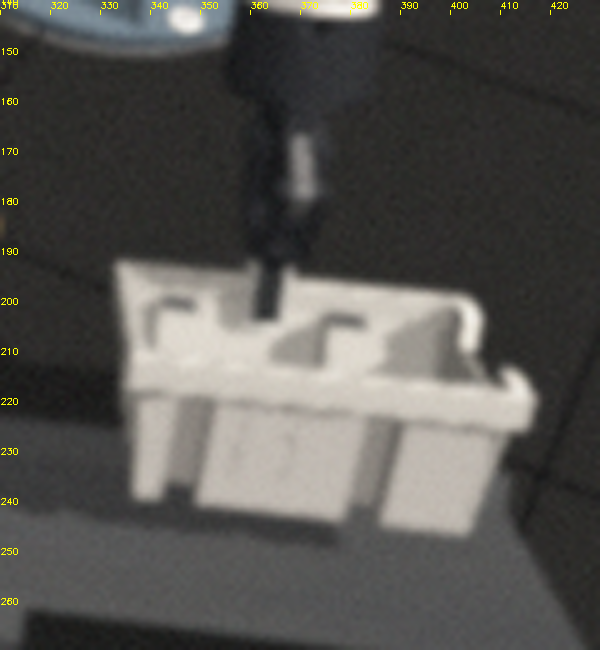

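```bash
cat > place.py <<'E'
from fit import *
def down(head):
    y=np.array([np.cos(head),np.sin(head),0]);z=np.array([0,0,-1.]);return np.c_[np.cross(y,z),y,z]
E
python3 - <<'E'
from place import *
rel([.43,.22,.30],down(np.radians(24)))
E
```

```text
turn [ 0.521 -0.     0.002] deg 29.8 shift [ -36.    74.4 -199.3]
```

Request:
jog_arm(rows=[0,0,0,0,10,-30,0,0,0,0,-5,25,-65,0,0.1,0,0,-12,40,-105,0,0.23,0,0,-20,55,-145,0,0.36,0,0,-28,68,-175,0,0.48,0,0,-36,74,-195,0,0.521,0,0,-36,74,-199,0,0.521,0,0,-36,74,-199,0])

```text
time: 6.0
tcp_pos: [0.431, 0.2202, 0.299]
tool_rot: [-1.709, -2.636, 0.002]
wrist_force: [0.3, 0.4, -3.3]
opening: 0.0066
```

```bash
python3 - <<'E'
from place import *
st()
h=np.radians(157.43)
rel([.50,.15,.32],down(h)); rel([.5,.15,.32],down(np.radians(90)))
im,d=eyes.get_image('scene'); cv2.imwrite('pics/g9.png',im)
E
```

```text
t 6.0 tcp [0.431  0.2202 0.299 ] F [ 0.3  0.4 -3.3] op 0.006614707914831908
q [ 0.472  0.19   0.195  1.576 -0.     1.623]
[[-0.408  0.913 -0.001]
 [ 0.913  0.408 -0.001]
 [-0.    -0.001 -1.   ]]
turn [-1.000e-03 -1.000e-03 -2.327e+00] deg 133.3 shift [-92.2  34.3 -21.1]
turn [-1.00e-03 -1.00e-03 -1.15e+00] deg 65.9 shift [-92.2  34.3 -21.1]
```

View pics/g9.png

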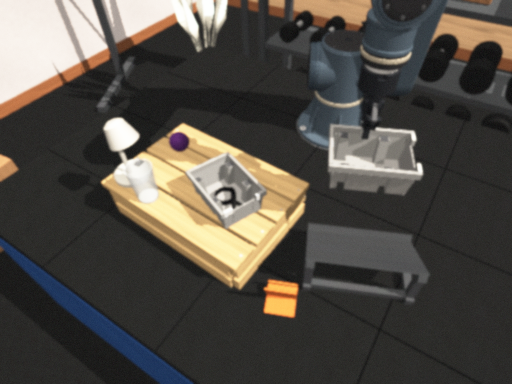

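Request:
jog_arm(rows=[0,0,-0.15,-10,5,-10,0,0,0,-0.32,-25,10,-20,0,0,0,-0.49,-40,15,-21,0,0,0,-0.66,-55,20,-21,0,0,0,-0.83,-70,25,-21,0,0,0,-1.0,-80,30,-21,0,0,0,-1.15,-92,34,-21,0,0,0,-1.15,-92,34,-21,0])

```text
time: 7.05
tcp_pos: [0.4988, 0.1497, 0.3196]
tool_rot: [0.002, 3.14, 0.0]
wrist_force: [-0.5, 0.1, -2.5]
opening: 0.0067
```

```bash
python3 - <<'E'
from place import *
st()
h=np.radians(157.43); X=np.array([np.cos(h+np.pi/2),np.sin(h+np.pi/2),0]);Y=-np.array([np.cos(h),np.sin(h),0])
T=np.array([.6064,-.0602,0])+X*-.010+Y*.062; T[2]=.27; print(T)
rel(T,down(h))
E
```

```text
t 7.05 tcp [0.4988 0.1497 0.3196] F [-0.5  0.1 -2.5] op 0.006669868816295806
q [ 0.292  0.279  0.362  1.652 -0.     0.293]
[[-1.     0.001  0.002]
 [ 0.001  1.     0.   ]
 [-0.002  0.    -1.   ]]
[ 0.66748962 -0.07476222  0.27      ]
turn [-1.000e-03  2.000e-03 -1.178e+00] deg 67.5 shift [-168.9 -224.3   49.9]
```

Request:
jog_arm(rows=[0,0,-0.15,-20,-25,5,0,0,0,-0.32,-45,-60,10,0,0,0,-0.49,-70,-95,15,0,0,0,-0.66,-95,-130,20,0,0,0,-0.83,-120,-165,25,0,0,0,-1.0,-145,-200,30,0,0,0,-1.178,-169,-224,30,0,0,0.002,-1.178,-169,-224,30,0])

```text
time: 8.05
tcp_pos: [0.6685, -0.0755, 0.2884]
tool_rot: [1.739, -2.615, 0.001]
wrist_force: [-0.4, 0.7, -2.5]
opening: 0.0068
```

```bash
python3 - <<'E'
from place import *
st()
im,d=eyes.get_image('scene'); crop(im,150,70,170,170,4,'pics/p1.png'); cv2.imwrite('pics/s1.png',im)
im,d=eyes.get_image('top'); crop(im,190,80,160,150,5,'pics/p2.png'); cv2.imwrite('pics/t1.png',im)
E
```

```text
t 8.05 tcp [ 0.6685 -0.0755  0.2884] F [-0.4  0.7 -2.5] op 0.0067651407958693455
q [-1.120e-01  6.840e-01  9.240e-01  1.811e+00 -1.000e-03 -1.285e+00]
[[-0.387 -0.922 -0.001]
 [-0.922  0.387 -0.001]
 [ 0.001  0.    -1.   ]]
```

View pics/p1.png

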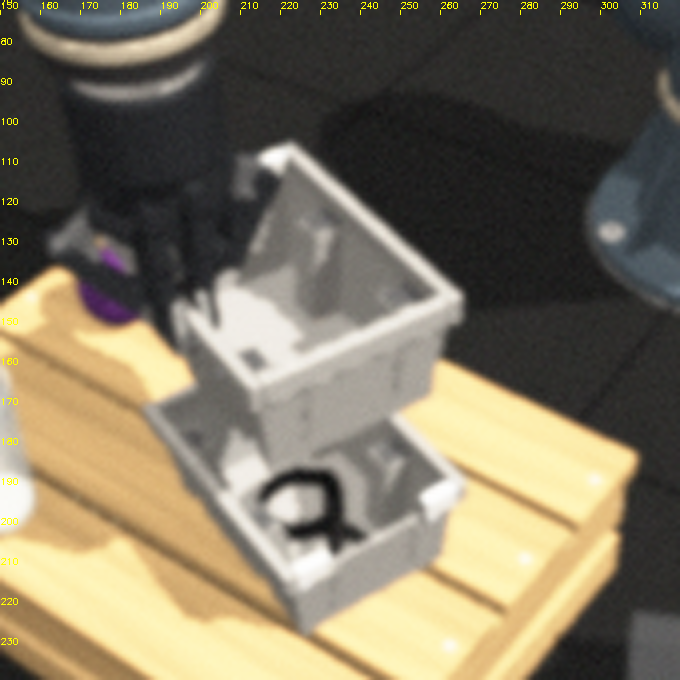

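View pics/p2.png

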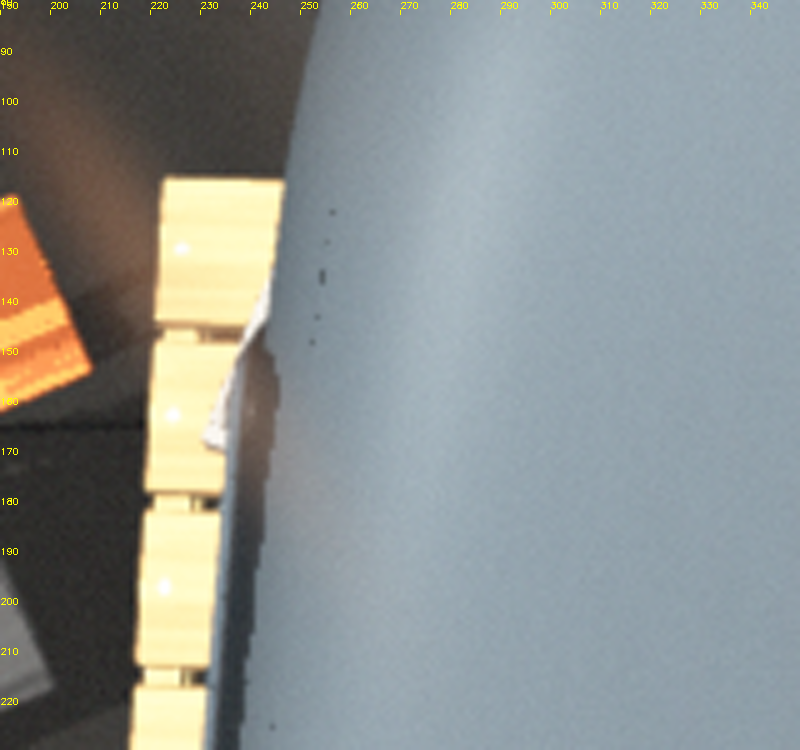

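```bash
cat > ov.py <<'E'
from place import *
def lev(h): x=np.array([np.cos(h),np.sin(h),0]);return np.c_[x,[-x[1],x[0],0],[0,0,1]]
base=np.array([[79,-54,-40],[79,54,-40],[-79,54,-40],[-79,-54,-40]])/1e3
def over(n,im,x,y,w,h,s,poses,f):
    c=cv2.resize(im[y:y+h,x:x+w],None,fx=s,fy=s,interpolation=cv2.INTER_CUBIC)
    for p,M in poses:
        for q,col in [(cor,(0,0,255)),(cor-[0,0,.018],(0,255,0)),(base,(255,0,0))]:
            P=(proj(n,q@M.T+p)-[x,y]+.5)*s; cv2.polylines(c,[P.astype(np.int32)],True,col,1)
    cv2.imwrite(f,c)
def upper():
    s=telemetry.state();A=R.from_rotvec(s['tool_rot']).as_matrix(); M=np.c_[np.cross(-A[:,1],-A[:,2]),-A[:,1],-A[:,2]]
    g=s['tcp_pos']-.053*A[:,2]; return g-M@[-.010,.062,.031],M
low=(np.array([.6064,-.0602,.16]),lev(np.radians(67.43)))
E
python3 - <<'E'
from ov import *
im=cv2.imread('pics/s1.png'); u=upper(); print(u[0])
over('scene',im,170,90,110,140,5,[u,low],'pics/ov1.png')
crn=cor@u[1].T+u[0]; print(proj('scene',crn)); print('low',proj('scene',cor@low[1].T+low[0]))
E
```

```text
[ 0.60652948 -0.0589507   0.31175019]
[[222.31218736 102.89593571]
 [172.8306477  122.45243119]
 [212.14415738 166.77516081]
 [265.63090958 141.78840305]]
low [[219.64156653 213.19842893]
 [265.66929316 188.64581415]
 [227.09319386 149.55916631]
 [183.99151255 169.37473478]]
```

View pics/ov1.png

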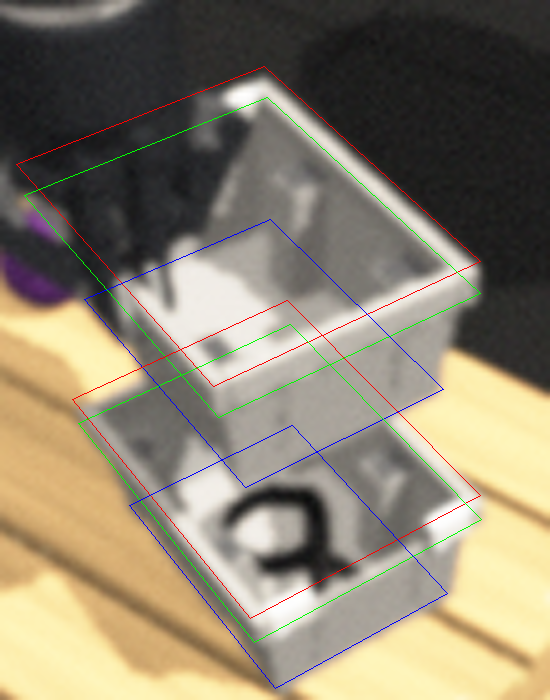

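```bash
python3 - <<'E'
from ov import *
over('scene',cv2.imread('pics/scene0.png'),175,145,100,85,8,[low],'pics/ov2.png')
over('top',cv2.imread('pics/top0.png'),225,120,112,100,7,[low],'pics/ov3.png')
for n in('scene','top'):
    C=cloud(n,np.load(n+'0.npy')).reshape(-1,3); L=(C-low[0])@low[1]
    k=(abs(L[:,0])<.1)&(abs(L[:,1])<.075)
    r=L[k&(L[:,2]>.025)]; print(n,len(r),np.percentile(r[:,2],[10,50,80,95]).round(4), np.percentile(r[:,:2],[1,3,97,99],axis=0).round(4).tolist())
    ring=L[(abs(L[:,0])<.16)&(abs(L[:,1])<.14)&((abs(L[:,0])>.12)|(abs(L[:,1])>.1))]; print('crate',np.percentile(ring[:,2],[25,50,75]).round(4))
E
```

```text
scene 835 [0.0274 0.0364 0.0383 0.0394] [[-0.087, -0.0686], [-0.0857, -0.0683], [0.0954, 0.0631], [0.0959, 0.0637]]
crate [-0.0979 -0.0433 -0.0416]
top 1162 [0.0265 0.0381 0.0396 0.0408] [[-0.0909, -0.0678], [-0.0899, -0.0669], [0.0898, 0.0659], [0.0916, 0.0662]]
crate [-0.0426 -0.0412 -0.04  ]
```

View pics/ov2.png

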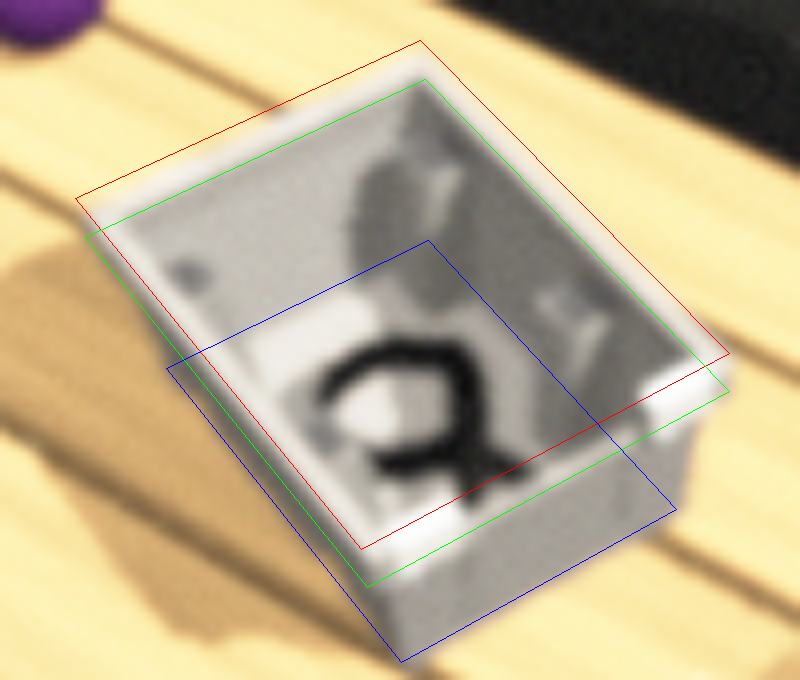

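View pics/ov3.png

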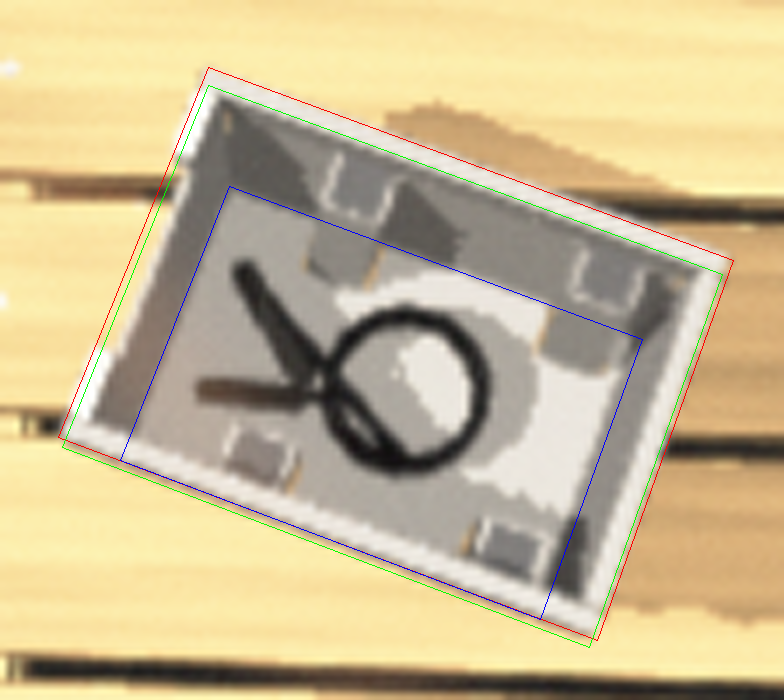

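```bash
cat >> ov.py <<'E'
def fitrim(n,im,d,p0,M0,zlo=.03):
    # edges of rim from depth, in predicted frame
    C=cloud(n,d).reshape(-1,3); L=(C-p0)@M0
    k=(abs(L[:,0])<.105)&(abs(L[:,1])<.08)&(L[:,2]>zlo)&(L[:,2]<.05)
    return L[k]
E
python3 - <<'E'
from ov import *
im,d=eyes.get_image('scene'); np.save('s1.npy',d)
for nm,(p,M),dd in [('up',upper(),d),('low now',low,d),('low0',low,np.load('scene0.npy'))]:
    L=fitrim('scene',im,dd,p,M)
    c=np.zeros((200,260,3),np.uint8); c[((L[:,1]*1000+100)).astype(int).clip(0,199),((L[:,0]*1000+130)).astype(int).clip(0,259)]=255
    for xx in (38,222): c[:,xx]|=np.array([0,0,120],np.uint8)
    for yy in (33,167): c[yy,:]|=np.array([0,0,120],np.uint8)
    cv2.imwrite(f'pics/rim_{nm.replace(" ","")}.png',cv2.resize(c,None,fx=3,fy=3,interpolation=cv2.INTER_NEAREST))
    for s in (1,-1):
        a=L[(abs(L[:,1])<.05)&(L[:,0]*s>.06)]; b=L[(abs(L[:,0])<.07)&(L[:,1]*s>.045)]
        print(nm,s,'x end',len(a),np.percentile(a[:,0],[3,50,97]).round(4) if len(a) else '','y side',len(b),np.percentile(b[:,1],[3,50,97]).round(4) if len(b) else '', 'z',np.percentile(L[:,2],[50,90]).round(4))
E
```

```text
up 1 x end 2 [0.0868 0.0879 0.089 ] y side 192 [0.0485 0.0635 0.0771] z [0.0342 0.0391]
up -1 x end 173 [-0.0904 -0.0879 -0.0821] y side 139 [-0.0675 -0.063  -0.0595] z [0.0342 0.0391]
low now 1 x end 50 [0.0879 0.0938 0.096 ] y side 59 [0.0569 0.0594 0.0642] z [0.0373 0.0391]
low now -1 x end 35 [-0.0879 -0.0817 -0.0788] y side 158 [-0.0686 -0.0655 -0.0604] z [0.0373 0.0391]
low0 1 x end 51 [0.0879 0.0941 0.0959] y side 149 [0.0565 0.059  0.0637] z [0.0372 0.0391]
low0 -1 x end 138 [-0.0876 -0.0819 -0.079 ] y side 165 [-0.0685 -0.0655 -0.0609] z [0.0372 0.0391]
```

View pics/rim_up.png

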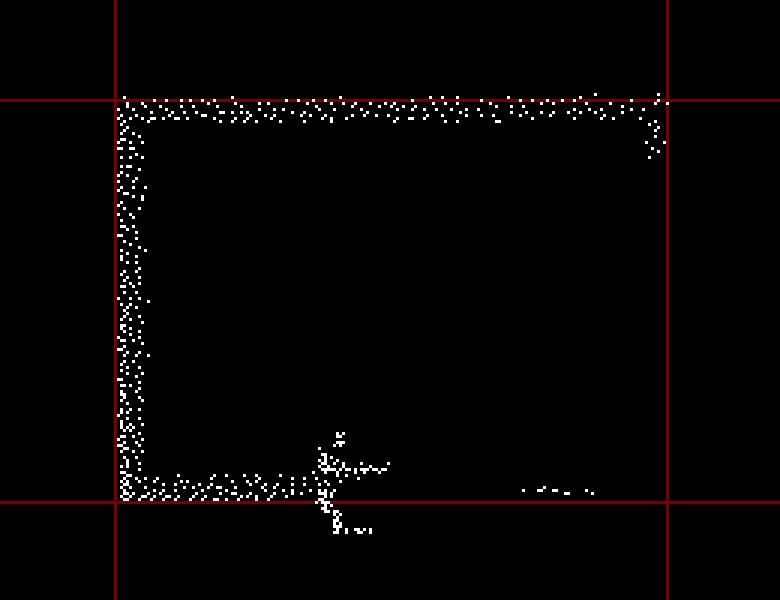

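View pics/rim_low0.png

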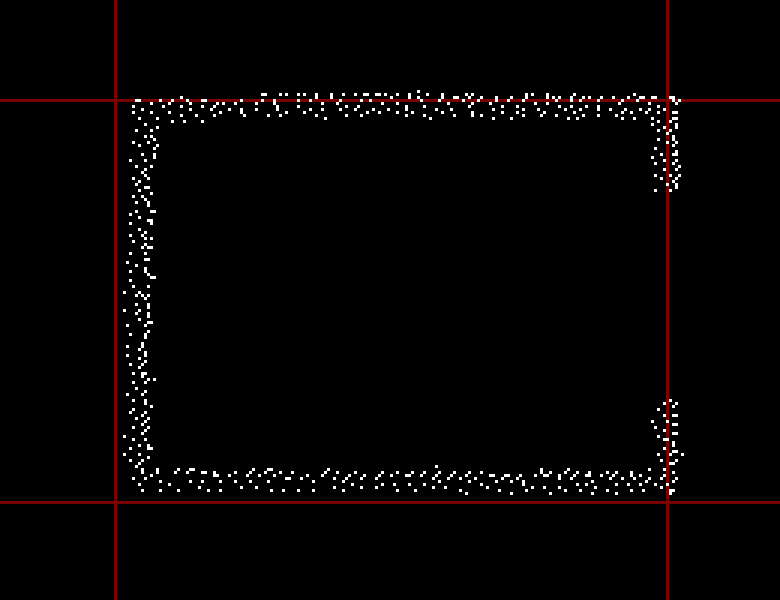

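```bash
cat >> ov.py <<'E'
def rect(L,init=(0,0,0)):
    # fit centre+yaw of rim band 84..92 x 59..67 to points (distance to band centreline)
    def f(q):
        c,s=np.cos(q[2]),np.sin(q[2]); X=(L[:,:2]-q[:2])@np.array([[c,-s],[s,c]])
        dx=abs(X[:,0])-.088; dy=abs(X[:,1])-.063
        o=np.where((dx>0)&(dy>0),np.hypot(dx,dy),np.maximum(dx,dy)); return o*1e3
    r=least_squares(f,init,loss='soft_l1',f_scale=3,x_scale=[.01,.01,.05]); return r.x,np.median(abs(r.fun))
E
python3 - <<'E'
from ov import *
d=np.load('s1.npy')
u=upper()
for nm,(p,M),dd,n in [('up',u,d,'scene'),('low now',low,d,'scene'),('low0',low,np.load('scene0.npy'),'scene'),('low0top',low,np.load('top0.npy'),'top')]:
    L=fitrim(n,None,dd,p,M)
    if nm=='up': L=L[~((L[:,1]>.03)&(L[:,0]>-.03))]
    if nm=='low now': L=L[(L[:,2]>.032)]
    q,m=rect(L); c=p+M[:,:2]@q[:2]; print(nm,q.round(4),np.degrees(q[2]).round(2),m.round(2),'centre',c.round(4),'heading',np.degrees(np.arctan2(M[1,0],M[0,0])+q[2]).round(2),np.percentile(L[:,2],90)-.04)
E
```

```text
up [ 0.0005 -0.0001 -0.0063] -0.36 2.03 centre [ 0.606  -0.0591  0.3122] heading -113.13 -0.0029502623764941296
low now [ 0.0055 -0.0022 -0.0022] -0.12 2.09 centre [ 0.6105 -0.0559  0.16  ] heading 67.31 -0.0008085040665646581
low0 [ 0.0056 -0.0028  0.0049] 0.28 2.0 centre [ 0.6111 -0.0561  0.16  ] heading 67.71 -0.0008636605067320821
low0top [ 0.0008 -0.0001  0.0059] 0.34 2.31 centre [ 0.6068 -0.0595  0.16  ] heading 67.77 0.0004122769239593496
```

Request:
jog_arm(rows=[0,0,-0.01,-5.2,-3.3,10,0,0,0,-0.01,-5.2,-3.3,25,0,0,0,-0.01,-5.2,-3.3,40,0,0,0,-0.01,-5.2,-3.3,52,0,0,0,-0.01,-5.2,-3.3,60,0,0,0,-0.01,-5.2,-3.3,60,0,0,0,-0.01,-5.2,-3.3,60,0])

```text
time: 9.07
tcp_pos: [0.6725, -0.0698, 0.2308]
tool_rot: [-1.752, 2.607, -0.002]
wrist_force: [0.9, -0.1, -2.6]
opening: 0.0068
```

```bash
cat > chk.py <<'E'
from ov import *
st()
im,d=eyes.get_image('scene'); crop(im,150,70,170,170,4,'pics/pc.png'); u=upper(); print(u[0])
L=fitrim('scene',None,d,*u); L=L[~((L[:,1]>.03)&(L[:,0]>-.03))]
for nm,(p,M),L in [('up',u,L),('low',low,fitrim('scene',None,d,*low,.033))]:
    q,m=rect(L); c=p+M[:,:2]@q[:2]; print(nm,q.round(4),m.round(2),'centre',c.round(4),'heading',np.degrees(np.arctan2(M[1,0],M[0,0])+q[2]).round(2))
E
python3 chk.py
```

```text
t 9.075 tcp [ 0.6725 -0.0698  0.2308] F [ 0.9 -0.1 -2.6] op 0.006810142618772361
q [-1.030e-01  6.280e-01  6.730e-01  1.614e+00 -1.000e-03 -1.286e+00]
[[-0.378 -0.926  0.002]
 [-0.926  0.378 -0.001]
 [ 0.    -0.002 -1.   ]]
[ 0.61144165 -0.0556947   0.25273433]
up [ 0.0003 -0.0004 -0.0016] 2.13 centre [ 0.611  -0.0559  0.2527] heading -112.29
low [ 0.0249 -0.0177  0.4127] 11.85 centre [ 0.6323 -0.044   0.16  ] heading 91.08
```

View pics/pc.png

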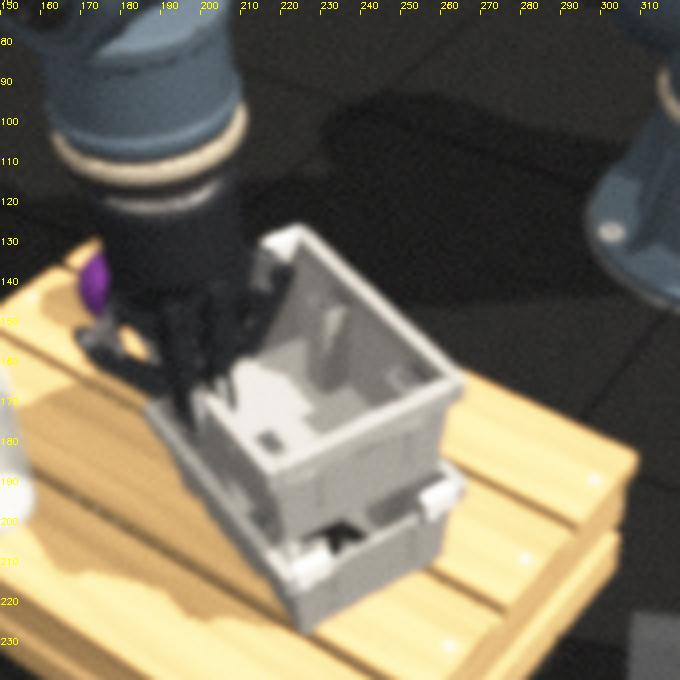

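Request:
jog_arm(rows=[0,0,0,0,0,6,0,0,0,0,0,0,12,0,0,0,0,0,0,16,0,0,0,0,0,0,20,0,0,0,0,0,0,20,0])

```text
time: 9.75
tcp_pos: [0.6725, -0.0699, 0.2105]
tool_rot: [-1.752, 2.607, -0.002]
wrist_force: [-0.4, 0.4, -2.7]
opening: 0.0069
```

Request:
jog_arm(rows=[0,0,0,0,0,2,0,0,0,0,0,0,4,0,0,0,0,0,0,6,0,0,0,0,0,0,6,0])

```text
time: 10.25
tcp_pos: [0.6737, -0.0699, 0.2062]
tool_rot: [-1.75, 2.604, -0.006]
wrist_force: [5.4, 0.1, 12.3]
opening: 0.0068
```

```bash
python3 chk.py
```

```text
t 10.25 tcp [ 0.6737 -0.0699  0.2062] F [ 5.4  0.1 12.3] op 0.006756206130141031
q [-1.030e-01  6.140e-01  5.860e-01  1.537e+00 -1.000e-03 -1.287e+00]
[[-0.378 -0.926  0.005]
 [-0.926  0.378 -0.001]
 [-0.001 -0.005 -1.   ]]
[ 0.61239235 -0.05575663  0.22787092]
up [ 0.0001  0.0004 -0.0012] 2.09 centre [ 0.6127 -0.056   0.2279] heading -112.26
low [ 0.0002 -0.0068  0.0724] 4.75 centre [ 0.6127 -0.0626  0.16  ] heading 71.58
```

View pics/pc.png

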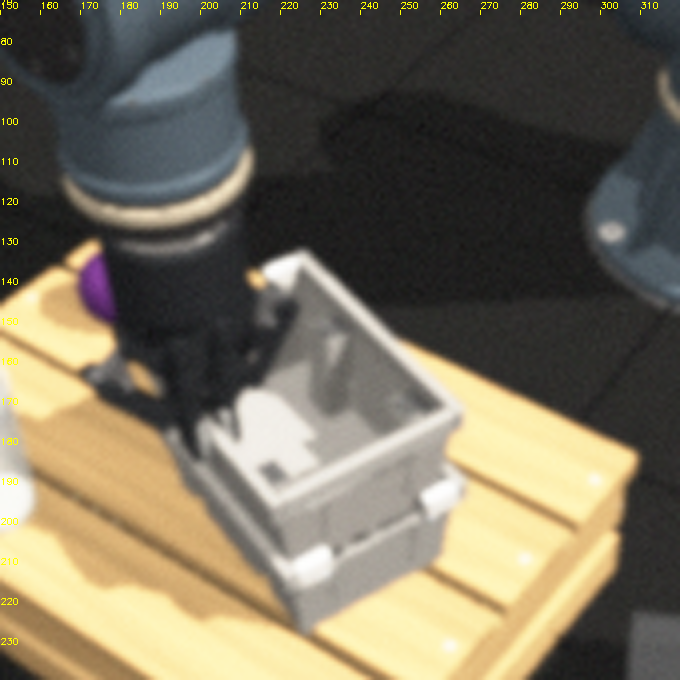

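Request:
jog_arm(rows=[0,0,0,0,0,-1,0,0,0,0,0,0,-1,20,0,0,0,0,0,-1,40,0,0,0,0,0,-1,40,0,0,0,0,0,-1,40])

```text
time: 10.92
tcp_pos: [0.6737, -0.0699, 0.2071]
tool_rot: [-1.75, 2.605, -0.006]
wrist_force: [-0.7, -0.7, 0.5]
opening: 0.0399
```

Request:
jog_arm(rows=[0,0,0,0,0,-15,40,0,0,0,0,0,-40,40,0,0,0,0,0,-70,40,0,0,0,0,0,-100,40,0,0,0,0,0,-130,60,0,0,0,0,0,-130,85])

```text
time: 11.68
tcp_pos: [0.6715, -0.0697, 0.3343]
tool_rot: [-1.744, 2.595, -0.021]
wrist_force: [-0.4, 0.9, -0.1]
opening: 0.0745
```

```bash
cp chk.py chk2.py; sed -i 's/u=upper(); print(u\[0\])/u=(np.array([.612,-.056,.226]),lev(np.radians(247.6)))/; s/pc.png/pd.png/' chk2.py; python3 chk2.py
```

```text
t 11.675 tcp [ 0.6715 -0.0697  0.3343] F [-0.4  0.9 -0.1] op 0.07449867488662845
q [-1.030e-01  7.990e-01  1.283e+00  2.035e+00 -1.000e-03 -1.287e+00]
[[-0.378 -0.926  0.02 ]
 [-0.926  0.378 -0.003]
 [-0.005 -0.019 -1.   ]]
up [-0.0009  0.0024  0.0037] 1.85 centre [ 0.6146 -0.056   0.226 ] heading -112.19
low [ 0.0047 -0.0031 -0.0014] 6.65 centre [ 0.611  -0.0571  0.16  ] heading 67.35
```

View pics/pd.png

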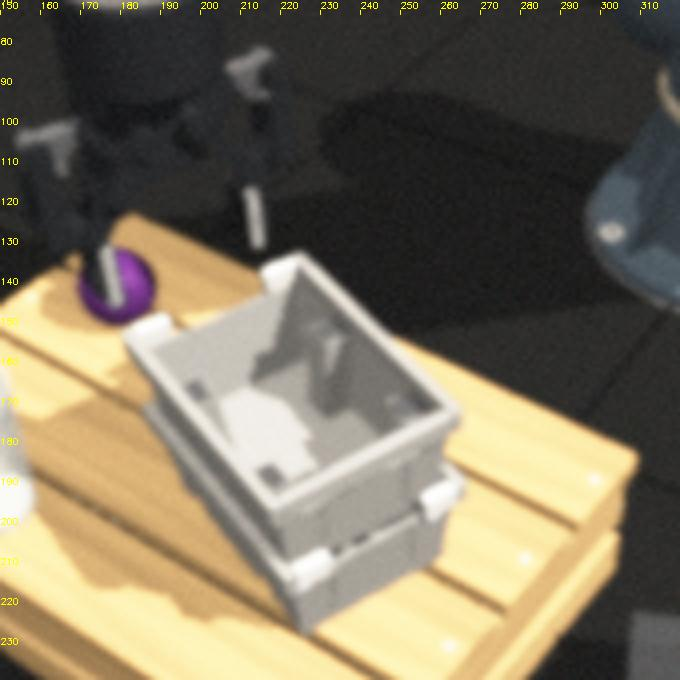

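```bash
python3 - <<'E'
from ov import *
rel([.42,-.2,.31],down(np.radians(67.5)))
for n in('scene','top'):
    im=cv2.imread(f'pics/{n}0.png').astype(int); d=np.load(n+'0.npy'); C=cloud(n,d)
    m=(im[:,:,0]>im[:,:,1]+35)&(im[:,:,2]>im[:,:,1]+10)
    P=C[m]; k=(P[:,2]>.13)&(P[:,2]<.2)&(abs(P[:,0]-.51)<.06)&(abs(P[:,1]+.31)<.06); P=P[k]
    r=least_squares(lambda q:np.linalg.norm(P-q,axis=1)-.031,[.51,-.31,.15],loss='soft_l1',f_scale=.003); print(n,len(P),r.x.round(4))
print('lampbase',atz('top',[(397,152)],.13),'tumbler base',atz('top',[(355,136)],.12))
im=cv2.imread('pics/top0.png'); crop(im,330,90,110,145,5,'pics/l.png')
C=cloud('top',np.load('top0.npy'))
P=C[90:180,330:440].reshape(-1,3); k=(P[:,2]>.28)&(P[:,2]<.4); print('shade',np.percentile(P[k],[2,50,98],axis=0).round(3))
E
```

```text
turn [-0.007  0.012  1.576] deg 90.3 shift [215.1 181.6  19.7]
scene 247 [ 0.5083 -0.3083  0.1485]
top 472 [ 0.5093 -0.3127  0.1495]
lampbase [[ 0.65974593 -0.35924088  0.13      ]] tumbler base [[ 0.70721974 -0.25842969  0.12      ]]
shade [[ 0.646 -0.349  0.282]
 [ 0.673 -0.309  0.313]
 [ 0.708 -0.281  0.332]]
```

View pics/l.png

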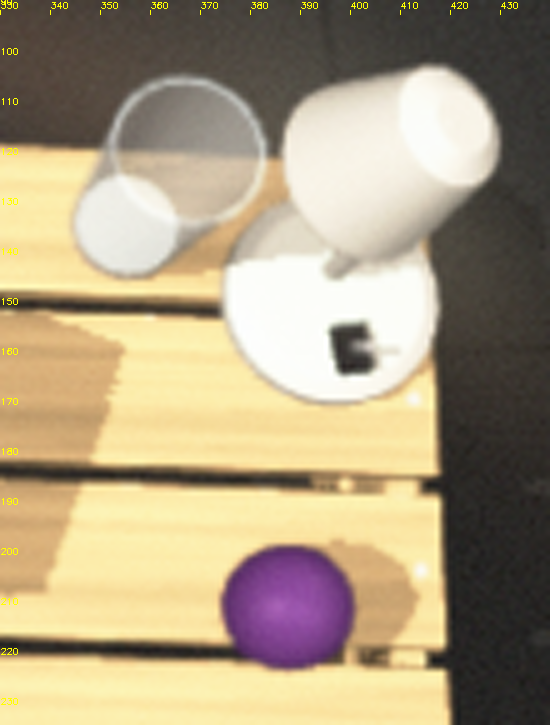

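Request:
jog_arm(rows=[0,0,0.1,25,20,2,85,0,0,0.28,55,45,6,85,0,0,0.46,85,70,10,85,0,0,0.64,115,95,14,85,0,0,0.82,145,120,17,85,0,0,1.0,175,145,20,85,0,0,1.18,200,165,20,85,-0.007,0.012,1.36,215,181,20,85])

```text
time: 12.72
tcp_pos: [0.417, -0.1996, 0.3084]
tool_rot: [-0.13, -3.139, 0.0]
wrist_force: [-0.8, 0.7, 0.1]
opening: 0.085
```

```bash
python3 - <<'E'
from ov import *
st()
rel([.509,-.3105,.20],down(np.radians(67.5)))
rel([.509,-.3105,.09],down(np.radians(67.5)))
E
python3 chk2.py; python3 - <<'E'
from ov import *
im,d=eyes.get_image('top'); crop(im,215,90,230,170,3,'pics/b1.png'); 
C=cloud('top',d); p=np.array([.609,-.0575,.226]);M=lev(np.radians(247.6)); L=fitrim('top',None,d,p,M); print(len(L)); 
if len(L)>200:
    print(rect(L)); a=L[L[:,2]>.034]; print(np.linalg.lstsq(np.c_[a[:,:2],np.ones(len(a))],a[:,2],rcond=None)[0])
E
```

```text
t 12.725 tcp [ 0.417  -0.1996  0.3084] F [-0.8  0.7  0.1] op 0.08497637156899608
q [-0.446  0.146  0.165  1.59  -0.    -0.363]
[[-0.997  0.083 -0.   ]
 [ 0.083  0.997 -0.   ]
 [ 0.    -0.    -1.   ]]
turn [-0.   -0.    0.31] deg 17.7 shift [-100.9 -102.9  108.4]
turn [-0.   -0.    0.31] deg 17.7 shift [-100.9 -102.8  218.4]
t 12.725 tcp [ 0.417  -0.1996  0.3084] F [-0.8  0.7  0.1] op 0.08497637156899608
q [-0.446  0.146  0.165  1.59  -0.    -0.363]
[[-0.997  0.083 -0.   ]
 [ 0.083  0.997 -0.   ]
 [ 0.    -0.    -1.   ]]
up [-0.0009  0.0024  0.0048] 1.95 centre [ 0.6145 -0.0561  0.226 ] heading -112.12
low [ 0.0041 -0.003   0.0013] 6.2 centre [ 0.6107 -0.0575  0.16  ] heading 67.5
1124
(array([0.00141095, 0.00173993, 0.00224021]), np.float64(2.2668789281533286))
[8.94251078e-05 8.02901011e-04 3.85827762e-02]
```

View pics/b1.png

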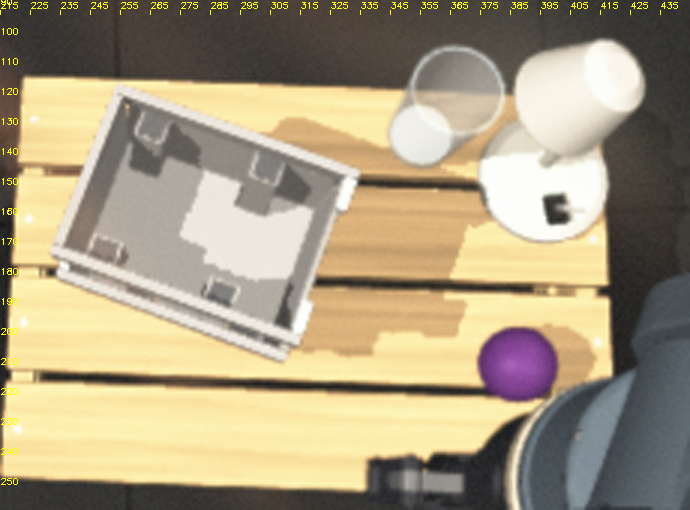

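The upper tote stands level on the ledges at the right height. Next, the ball.

Request:
jog_arm(rows=[0,0,0.05,-20,-20,10,85,0,0,0.13,-45,-45,30,85,0,0,0.21,-70,-72,60,85,0,0,0.29,-95,-97,90,85,0,0,0.31,-101,-103,108,85,0,0,0.31,-101,-103,125,85,0,0,0.31,-101,-103,125,85])

```text
time: 13.7
tcp_pos: [0.5081, -0.3093, 0.1825]
tool_rot: [-0.607, -3.079, -0.002]
wrist_force: [0.9, 0.2, -0.4]
opening: 0.0848
```

```bash
python3 - <<'E'
from ov import *
st()
rel([.509,-.3105,.09],down(np.radians(67.5)))
im,d=eyes.get_image('scene'); crop(im,110,70,130,120,5,'pics/b2.png'); 
E
```

```text
t 13.7 tcp [ 0.5081 -0.3093  0.1825] F [ 0.9  0.2 -0.4] op 0.08480467947706588
q [-0.547  0.42   0.215  1.369 -0.    -0.158]
[[-0.925  0.379 -0.003]
 [ 0.379  0.925  0.002]
 [ 0.003  0.    -1.   ]]
turn [ 0.    -0.003  0.004] deg 0.3 shift [-1.6 -0.8 92.5]
```

View pics/b2.png

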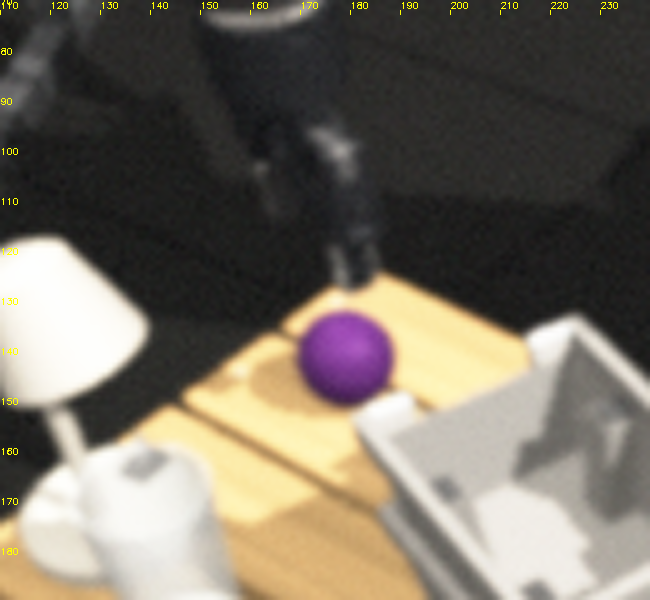

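Request:
jog_arm(rows=[0,0,0.004,-1.6,-0.8,20,85,0,0,0.004,-1.6,-0.8,45,85,0,0,0.004,-1.6,-0.8,70,85,0,0,0.004,-1.6,-0.8,87,85,0,0,0.004,-1.6,-0.8,92,85,0,0,0.004,-1.6,-0.8,92,85])

```text
time: 14.5
tcp_pos: [0.5099, -0.3109, 0.0926]
tool_rot: [-0.613, -3.081, -0.0]
wrist_force: [0.9, -0.6, 0.1]
opening: 0.0852
```

Request:
jog_arm(rows=[0,0,0,0,0,0,60,0,0,0,0,0,0,50,0,0,0,0,0,0,50,0,0,0,0,0,0,50,0,0,0,0,0,0,50], squeeze=30)

```text
time: 15.12
tcp_pos: [0.5105, -0.3114, 0.0938]
tool_rot: [0.613, 3.08, -0.001]
wrist_force: [-1.5, -0.2, 5.9]
opening: 0.0608
```

Request:
jog_arm(rows=[0,0,0,0,0,-10,50,0,0,0,0,0,-30,50,0,0,0,0,0,-60,50])

```text
time: 15.5
tcp_pos: [0.5101, -0.3111, 0.1547]
tool_rot: [0.613, 3.081, -0.001]
wrist_force: [0.2, -0.4, -0.9]
opening: 0.0605
```

```bash
python3 - <<'E'
from ov import *
st()
im,d=eyes.get_image('scene'); crop(im,110,70,130,120,5,'pics/b3.png'); 
E
```

```text
t 15.5 tcp [ 0.5101 -0.3111  0.1547] F [ 0.2 -0.4 -0.9] op 0.060453990664873086
q [-0.547  0.426  0.154  1.298 -0.    -0.155]
[[-0.924  0.383  0.   ]
 [ 0.383  0.924 -0.001]
 [-0.001 -0.    -1.   ]]
```

View pics/b3.png

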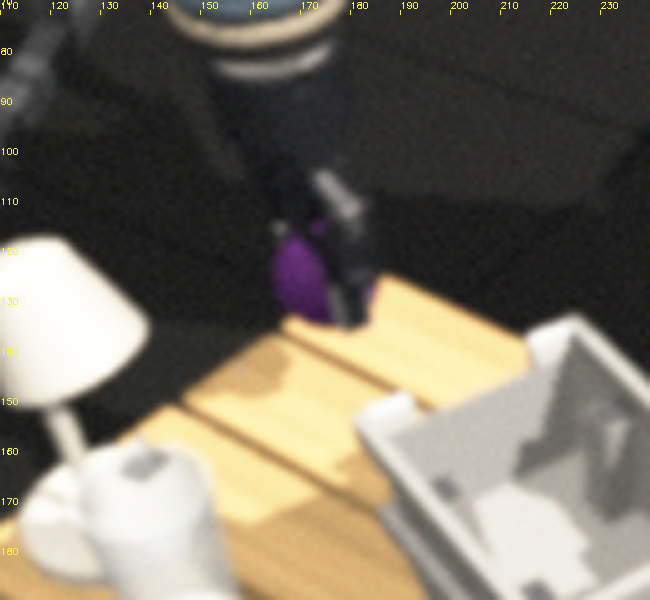

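```bash
python3 - <<'E'
from ov import *
for p in ([.51,-.29,.28],[.53,-.18,.285],[.612,-.058,.285]): rel(p,down(np.radians(67.5)))
E
```

```text
turn [-0.001  0.006  0.   ] deg 0.3 shift [   9.2   19.5 -120.8]
turn [-0.001  0.006  0.   ] deg 0.3 shift [  32.8  128.8 -126.1]
turn [-0.001  0.006  0.   ] deg 0.3 shift [   3.7  272.9 -126.1]
```

Request:
jog_arm(rows=[0,0,0,3,5,-40,50,0,0,0,9,12,-85,50,0,0,0,12,25,-120,50,0,0,0,20,60,-126,50,0,0,0,30,105,-126,50,0,0,0,28,150,-126,50,0,0.006,0,18,195,-126,50,0,0.006,0,10,235,-126,50])

```text
time: 16.55
tcp_pos: [0.5923, -0.0891, 0.2857]
tool_rot: [0.612, 3.081, -0.002]
wrist_force: [-0.1, -0.3, -1.3]
opening: 0.0604
```

```bash
python3 - <<'E'
from ov import *
st()
rel([.612,-.058,.28],down(np.radians(67.5)))
E
```

```text
t 16.55 tcp [ 0.5923 -0.0891  0.2857] F [-0.1 -0.3 -1.3] op 0.06038358621867339
q [-1.490e-01  4.510e-01  5.230e-01  1.643e+00 -1.000e-03  2.440e-01]
[[-0.924  0.382  0.   ]
 [ 0.382  0.924 -0.001]
 [-0.001 -0.001 -1.   ]]
turn [-0.001  0.001  0.   ] deg 0.1 shift [-6.3 36.2  5.7]
```

Request:
jog_arm(rows=[0,0,0,-6,20,0,50,0,0,0,-6,36,5,50,0,0,0,-6,36,6,50,0,0,0,-6,36,30,50,0,0,0,-6,36,60,50,0,0,0,-6,36,90,50,0,0,0,-6,36,110,50,0,0,0,-6,36,110,50])

```text
time: 17.55
tcp_pos: [0.6102, -0.059, 0.1748]
tool_rot: [-0.613, -3.079, 0.002]
wrist_force: [0.2, 1.1, -0.9]
opening: 0.0605
```

```bash
python3 - <<'E'
from ov import *
st()
im,d=eyes.get_image('scene'); crop(im,150,60,130,140,5,'pics/b4.png'); 
E
```

```text
t 17.55 tcp [ 0.6102 -0.059   0.1748] F [ 0.2  1.1 -0.9] op 0.0604705889149019
q [-9.600e-02  4.600e-01  2.570e-01  1.369e+00 -1.000e-03  2.980e-01]
[[-0.924  0.383 -0.002]
 [ 0.383  0.924 -0.001]
 [ 0.002 -0.002 -1.   ]]
```

View pics/b4.png

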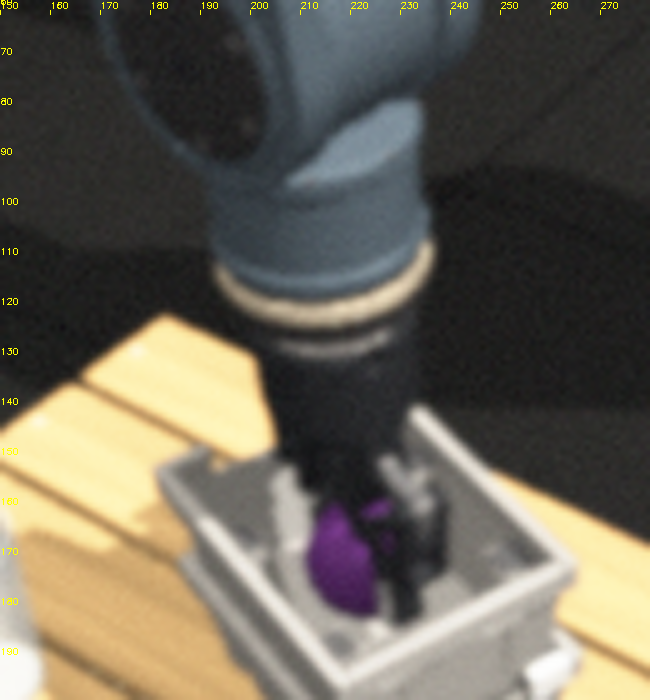

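Ball is well inside. I'll lower it about 11 mm more and release.

Request:
jog_arm(rows=[0,0,0,0,0,4,50,0,0,0,0,0,8,50,0,0,0,0,0,11,50,0,0,0,0,0,11,50])

```text
time: 18.1
tcp_pos: [0.6109, -0.0589, 0.1649]
tool_rot: [-0.613, -3.081, 0.002]
wrist_force: [0.2, 0.1, -0.7]
opening: 0.0603
```

Request:
jog_arm(rows=[0,0,0,0,0,0,66,0,0,0,0,0,0,75,0,0,0,0,0,0,80,0,0,0,0,0,0,80])

```text
time: 18.6
tcp_pos: [0.6109, -0.0589, 0.1649]
tool_rot: [-0.613, -3.081, 0.002]
wrist_force: [-0.2, 0.5, -0.2]
opening: 0.0797
```

Request:
jog_arm(rows=[0,0,0,0,0,-10,80,0,0,0,0,0,-30,80,0,0,0,0,0,-60,80,0,0,0,0,0,-90,80,0,0,0,0,0,-115,80,0,0,0,0,0,-115,80])

```text
time: 19.35
tcp_pos: [0.6118, -0.0588, 0.2822]
tool_rot: [0.613, 3.078, -0.001]
wrist_force: [-0.6, -0.6, -0.4]
opening: 0.0799
```

```bash
python3 - <<'E'
from ov import *
st()
rel([.40,-.05,.29],down(np.radians(67.5)))
im,d=eyes.get_image('scene'); crop(im,150,60,130,140,5,'pics/b5.png'); 
E
```

```text
t 19.35 tcp [ 0.6118 -0.0588  0.2822] F [-0.6 -0.6 -0.4] op 0.07991474155451528
q [-9.500e-02  4.860e-01  5.690e-01  1.651e+00 -1.000e-03  2.980e-01]
[[-0.924  0.383  0.003]
 [ 0.383  0.924 -0.001]
 [-0.003 -0.    -1.   ]]
turn [-0.     0.003 -0.   ] deg 0.2 shift [199.  -73.   -8.4]
```

View pics/b5.png

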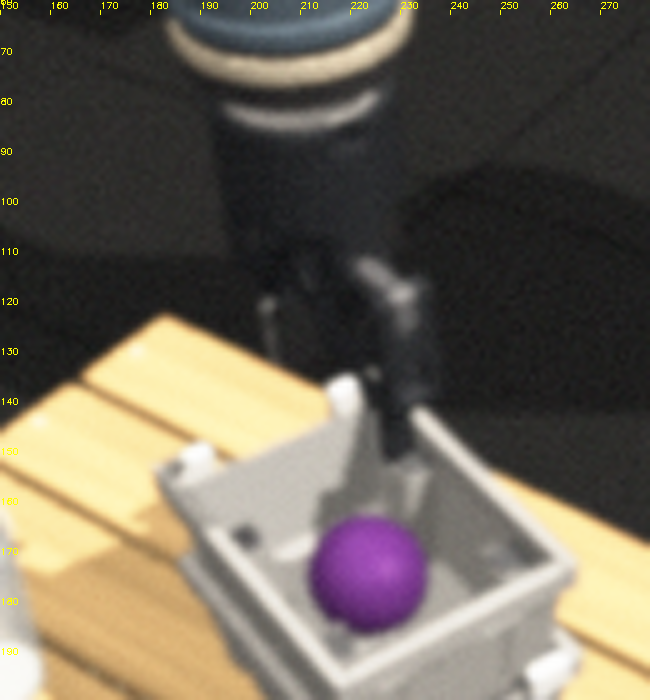

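The ball is in the tote at (223,175) and released. Retreating for final checks.

Request:
jog_arm(rows=[0,0,0,5,-2,-25,80,0,0,0,30,-10,-35,80,0,0,0,70,-25,-35,80,0,0,0,110,-40,-35,80,0,0,0,150,-55,-30,80,0,0,0,199,-73,-20,80,0,0,0,199,-73,-20,80])

```text
time: 20.27
tcp_pos: [0.3959, -0.0497, 0.2996]
tool_rot: [-0.614, -3.081, 0.002]
wrist_force: [1.3, 0.1, 1.0]
opening: 0.08
```

```bash
python3 chk2.py; python3 - <<'E'
from ov import *
im,d=eyes.get_image('top'); crop(im,150,80,300,185,2,'pics/f1.png')
p=np.array([.609,-.0575,.226]);M=lev(np.radians(247.6)); L=fitrim('top',None,d,p,M); print(len(L),rect(L)); a=L[L[:,2]>.034]; print(np.linalg.lstsq(np.c_[a[:,:2],np.ones(len(a))],a[:,2],rcond=None)[0])
im,d=eyes.get_image('scene'); cv2.imwrite('pics/f2.png',im)
E
```

```text
t 20.275 tcp [ 0.3959 -0.0497  0.2996] F [1.3 0.1 1. ] op 0.07997008603879364
q [-1.240e-01  1.100e-02 -6.000e-03  1.555e+00 -1.000e-03  2.700e-01]
[[-0.924  0.383 -0.001]
 [ 0.383  0.924 -0.001]
 [ 0.    -0.001 -1.   ]]
up [-0.0009  0.0024  0.0036] 1.94 centre [ 0.6145 -0.0561  0.226 ] heading -112.19
low [ 0.0046 -0.0018 -0.0091] 5.73 centre [ 0.6098 -0.0567  0.16  ] heading 66.91
801 (array([0.00144144, 0.00175941, 0.00255135]), np.float64(2.2578492688149487))
[-0.00072232  0.00259354  0.03851697]
```

View pics/f1.png

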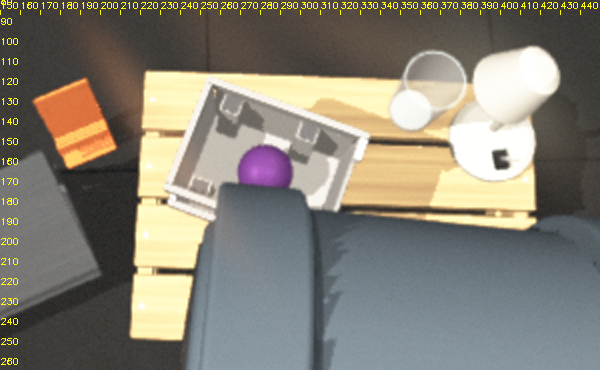

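View pics/f2.png

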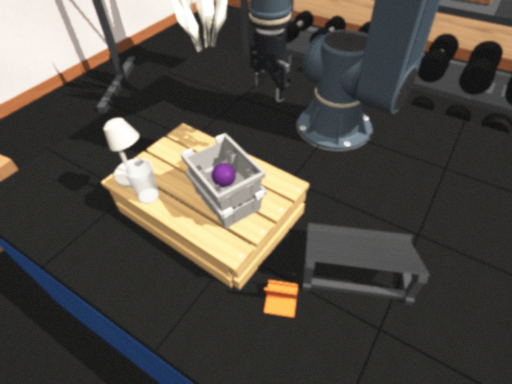

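All is in place and the arm is clear. Handing in.

```bash
python3 -c "
from workcell import ticket
print(ticket.close_job())"
```

```text
the job is handed in; nothing more can be done
None
```

The empty tote now stands on the lower tote, turned end for end. The massage ball rests in it, and the gripper has let go and is clear. I handed the job in at about 20 s of the 64 s allowed.

**What I did**
- I gripped the empty tote by its near long rim and lifted it off the rack. I levelled it, turned it about 133° so the notches are opposite, and lowered it onto the ledges. The net contact force was about 15 N.
- I then picked the ball off the crate, lowered it to just above the upper tote's floor and released it.

**What the last checks showed**
- **Stacking:** the upper tote's rim is level, sloping less than 0.3%. Its height fits standing on the ledges at 66 mm, not nested. Its heading is within about 0.5° of a half turn from the lower tote.
- **Ball:** it was visible inside the upper tote in both cameras.
- **Other objects:** in the pictures the tumbler, lamp and phone stand look unmoved, as does the lower tote as far as it can be seen. The collar is now hidden under the upper tote, so I could not check it at the end.

**What disagreed**
- **Fingertips:** both cameras showed the real fingertips about 34 mm short of the reported TCP. My first approach to the rim stopped short in the air because of this, and I corrected for it from then on.
- **Cameras:** the two cameras disagreed by about 5 mm on where the lower tote stands. I lined the totes up using the scene camera for both, and that came out right. In that camera they finish about 4 mm off centre to each other, within the 5 mm play.
- **Final pictures:** the arm partly hid the totes from the top camera. The lower rim is now mostly covered, so its last position fit is rough.

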